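Load the jeweller's drying box

ROBOT

A 6-joint arm with a two-finger parallel gripper is mounted at the origin on a cart in front of the work surface, level with it; the furniture and walls round the work are solid. World frame = base frame: x ahead of the robot, y to its left, z up, the work surface at z = 0. Lengths are in m, angles in rad, forces in N, time in s.
With the tool pointing down it reaches from about 0.3 to 0.875 m from the base axis. Payload 6.4 kg.
Tool frame: the origin (TCP) lies on the front face of the gripper's body, between the roots of the fingers; the fingertips stand 73 mm ahead of it and the grasp point (between the pads) lies ctrl.pinch_z ahead of it (ctrl.pinch_z is the distance from the TCP to the grasp point, in m); z points along the fingers, x is the direction in which the jaws open and shut, and the axes are right-handed (so a half turn about z gives the same grasp; the last joint's range is limited). The gripper opens to 85 mm and grips with 20 to 120 N. Pads are 22 mm wide; open, the fingers measure 114 mm over their backs; the gripper's body (76 mm by 85 mm) begins 54 mm behind the grasp point. The pads swing forward as they close: fully open they stand 13 mm farther back than shut.
Start: joints at [1.111, 0.181, 1.607, -0, 1.354, -0.206], TCP at [0.144, 0.557, 0.304] pointing down, gripper open.
Joint ranges: [-2.99, 2.99], [-0.89, 2.07], [0.3, 2.58], [-1.14, 4.28], [0, 2.63], [-3.12, 3.12]. Speed limits (rad/s): [2.57, 2.57, 3.01, 3.14, 3.14, 3.14].

INTERFACE

Orientations are given as a unit quaternion [w, x, y, z].
In Python, from bench import ctrl gives the robot as it stands.
- The arm moves only by the tool move_arm, never from a script. Its argument "rows" is text: rows parted by semicolons, each of 7 numbers parted by spaces: the shift along the tool's x, y, z in cm, then the turn, a rotation vector about the tool's x, y, z in degrees, then the opening, from 0 (shut) to 1 (fully open). In form: x y z rx ry rz grip; .... A call has 1 to 20 rows; each row shifts and turns the commanded pose from where the row before left it, along the tool's axes as they then stand; what a row does not reach is not made up. A row lasts 1/10 s, in which the tool goes at most 50 mm and 8.59 degrees, less where a joint would pass 70% of its speed; a pose out of reach is approached as far as the arm can. A call with a gripper value outside its range is refused whole. The fingers move at their own pace and stop on an object; the grip force is fixed at half the most. Time passes only in rows, so rows that do not move let the fingers close. It gives the time, the measured TCP pose, the force and the opening at its end, in the units of the state.
- ctrl.get_obs(): the state, without advancing time (a new reading comes with each control period).
- ctrl.camera(name): name is "scene" or "top" or "wrist"; returns a dict with "color" (480x640x3 uint8, blue, green, red), "fx", "fy", "cx", "cy" (pixels), "k1" (the pictures are not rectified: a ray, as slopes to the right and down, at radius r is drawn at 1 + k1 r^2 times it, then the intrinsics apply), "rvec" (rotation vector, rad) and "tvec" (3), from world to camera coordinates, as OpenCV has them. Camera axes: x right, y down, z forward; pixel columns grow to the right and rows downward; lengths in m; the calibration is good to about 2 mm. A picture is of the moment at which its call begins. There is no depth.
- ctrl.hand_in(): hands the job in, once; it reports no verdict.
Trained networks look in the newest picture that a camera, given by its name, has taken for a name from the list of things; names that differ only in an ending like _2 or _b are one class to them, and where a whole thing is asked for, a point or a joint stands for the part that bears it (a point fixed in the world has none). Each returns a list of dicts, best first, with "confidence" (0 to 1); they miss things now and then, are a little off and sometimes report something else, mostly with a low value. They report only what shows in the picture. A call takes as long as a camera call. They do not tell look-alikes from the thing itself.
- ctrl.look_for(camera, query): "bbox" ([left, top, right, bottom] in pixels, round what is visible of it).
- ctrl.trace(camera, query): "region" (480x640 bool, what is visible of it) and "bbox" ([left, top, right, bottom] in pixels, round what is visible of it).
The state is a dict: "time_s": time; "q": joint angles; "dq": joint speeds; "joint_efforts": joint torques, N m; "eef_pos": TCP position; "eef_rot": TCP orientation; "wrist_force": force on the tool from outside, world axes, zero at the start; "torque": the same for the moment, N m; "opening": opening from 0.0 (shut) to 1.0 (fully open).
Only numpy, scipy, OpenCV 4.12 (cv2) and the standard library are available. Lean on these libraries where they do the work, as an engineer would, in place of code of your own. Each camera call takes 0.05 s, during which the arm holds its last target.

TASK

Load the drying box for its next run: swing the hasp off the catch, raise the lid upright or further so that it stands open, and hang every wire basket waiting on the bench by its hook on the rail inside, one to a bay, in the bays left free beside and between the baskets that already hang there, without unhooking those. Then shut the lid fully and swing the hasp back over the catch as far as it goes.

Things in the scene. Friction and masses are not known exactly. Their poses are not given: they have to be found in the camera images.
- dryer: Grey sheet-metal drying box fixed on the bench, 116 (x) x 280 (y) x 160 mm high with the lid shut. Origin under its centre at bench height; x points away from the robot to the lid's hinge, y along the rail, z up. Open trough: walls 4 mm, rim at z = 112, inner floor z = 8, inside x = -54 to 54, y = -136 to 136.
- rail_mid (a point): Middle of the rail's centre line (dryer x = 6, y = 0, z = 103). Round rail, diameter 8, along the dryer's y from end to end; a stay rod, diameter 8, runs below it at z = 48. Four collars on the rail (diameter 16, 6 wide, at y = -78, -26, 26, 78) part five bays centred at y = -104, -52, 0, 52, 104. Bays -104, 0 and 104 start free, the other two are taken.
- dryer_lid (a joint): Angle of the deep lid (48 mm high, its walls reach down to the rim), hinged along the rear rim: 0 = shut, positive = raised, 1.9 = stop. Stiff friction hinge: it stays at any angle; beyond 1.6 the lugs lean clear of a gripper at the rail; moving it takes about 4 N at a lug.
- lid_hinge (a point): Middle of the lid's hinge line, in the dryer frame at x = 58, y = 0, z = 112; the hinge axis is the dryer's y.
- lid_lug_left (a point): Grip point on the left (+y) lifting lug of the lid: a bar 14 wide (y), 8 thick (10 with its black sleeve), sticking out 38 mm square from the lid's front wall; the point is on its middle line 24 mm out from the wall, with the lid shut at dryer x = -82, y = 85, z = 140. It moves with the lid; at lid angle 1.57 the lug points straight up.
- lid_lug_right (a point): The same point on the right lug, at dryer y = -85.
- hasp (a joint): Angle of the hasp, hinged on the box's front wall: 0 = standing up, its hook over the lid's catch so that the lid cannot rise; positive = swung forward (towards the robot) and down, 1.9 = stop. Clear of the lid beyond about 0.5. Light friction hinge: stays at any angle, about 1 N at its lug.
- hasp_hinge (a point): Pin of the hasp, in the dryer frame at x = -64, y = 0, z = 76; the axis is the dryer's y.
- hasp_lug (a point): Centre of the hasp's finger lug, a black-sleeved block 12 (x) x 14 (y) x 28 (z) mm at the free end of the strap; with the hasp closed at dryer x = -78, y = 0, z = 146 (14 mm in front of the pin and 70 mm above it). It moves with the hasp.
- basket1: Waiting wire basket (38 mm diameter, 34 mm high, 120 g, 132 mm tall with its hook handle) standing on its heavy base plate. Origin at the centre of its underside, z up, x towards its hook. Hung up, its x axis points like the dryer's x and its origin is at dryer x = -20, z = 18; with the rail in mid-mouth at the start of the lowering the origin is at dryer x = -24. None if absent.
- basket2: The same kind of basket, waiting on the bench; None if absent.
- basket3: The same kind of basket, waiting on the bench; None if absent.
- hung1: The same kind of basket, already hanging on the rail within 5 mm of dryer y = -52.
- hung2: The same kind of basket, already hanging on the rail within 5 mm of dryer y = 52.
- hung1_hook (a point): Middle of the hook's mouth on hung1; all baskets are alike (mm, basket frame): x = 27, y = 0, z = 85. Flat stem, 14 wide in y, x = 19 to 22, rises to z = 92; crown's underside z = 89, x = 22 to 29.5; from there the splayed tip slants down and outward to x = 40 (inner edge), z = 71. So the mouth is open downward, 18 wide below, 8 at the top. The stem's back leans on the stay rod.
- hung1_grip (a point): Grip point on hung1; all baskets are alike (mm in a basket's frame): point at x = 28, y = 0, z = 117 on the grey finger grip, a block 16 (x) x 14 (y) that stands on the crown from z = 92 to z = 132, the top of the basket. Held here with fingers closing along y, 19 mm fingertips stay clear of the rail.
Not all that is in view belongs to the job. Leave any purple or red look-alike of the basket2 alone.

How it is judged:
By the outcome, as a careful person would: the job done as asked, in the order asked, and still so for the second after the job is handed in, with the robot touching nothing.
Of basket1, basket2, basket3 only 2 to 3 are there at a start; the rules pass over those that are not, and their reading is None.
At some moment in a run one of basket1, basket2, basket3 may be knocked a few centimetres aside while the robot is not near it.
It also fails if it takes over 210 s, if anything falls off the work surface, if the arm or the gripper's body presses on something with over 40 N, if the wrist force passes 120 N, or if a joint passes its speed limit or range.

## Working session

There is one attempt and no reset: what is moved stays moved. The work goes in short steps, Python scripts to look and compute and a tool call to move; the robot and the scene stay as the last step left them, time stands still between calls to the robot, and variables do not carry over. Pictures are saved under pics/ and viewed, and the job is handed in when it is done.

Besides the shell and the picture viewer there is one more tool, called after "Request:" as a command line: name --argument value ..., lists and objects as JSON in quotes. move_arm: Moves the arm, as the interface text tells. Its arguments: {"type":"object","properties":{"rows":{"type":"string"}},"required":["rows"]}

```bash
ls -la; mkdir -p pics
cat > h.py <<'E'
import numpy as np, cv2
from scipy.spatial.transform import Rotation as R
from bench import ctrl
def cam(n,save=None):
    c=ctrl.camera(n)
    if save: cv2.imwrite('pics/'+save+'.png',c['color'])
    return c
def K(c): return np.array([[c['fx'],0,c['cx']],[0,c['fy'],c['cy']],[0,0,1.]])
def dist(c): return np.array([c['k1'],0,0,0,0.])
def proj(c,P):
    return cv2.projectPoints(np.asarray(P,float).reshape(-1,1,3),np.array(c['rvec'],float),np.array(c['tvec'],float),K(c),dist(c))[0].reshape(-1,2)
def ray(c,uv):
    n=cv2.undistortPoints(np.asarray(uv,float).reshape(-1,1,2),K(c),dist(c)).reshape(-1,2)
    Rm=cv2.Rodrigues(np.array(c['rvec'],float))[0]; t=np.array(c['tvec'],float)
    o=-Rm.T@t; d=(Rm.T@np.c_[n,np.ones(len(n))].T).T
    return o,d
def at_z(c,uv,z):
    o,d=ray(c,uv); return o+d*((z-o[2])/d[:,2:3])
E
python3 - <<'E'
from h import *
print({k:v for k,v in ctrl.get_obs().items()}, ctrl.pinch_z)
for n in ['scene','top','wrist']:
    c=cam(n,n+'0'); print(n,c['fx'],c['k1'],c['rvec'],c['tvec'], ray(c,[[320,240]]))
    for q in ['dryer','basket1','hung1','hasp','hasp_lug','lid_lug_left','dryer_lid']:
        for r in ctrl.look_for(n,q)[:6]: print(q,np.round(r['bbox']),round(r['confidence'],2))
E
```

```text
total 12
drwxr-xr-x  3 agent agent 4096 Dec  5 23:02 .
drwxr-xr-x 23 root  root  4096 Dec  5 23:02 ..
drwxr-xr-x  2 agent agent 4096 Dec  5 23:02 pics
{'time_s': 0.0, 'q': array([ 1.11070849e+00,  1.81548368e-01,  1.60801766e+00, -4.16077750e-05,
        1.35377786e+00, -2.06291225e-01]), 'dq': array([-0.00106243, -0.00137183, -0.00107836,  0.00071435, -0.00055955,
       -0.00036023]), 'joint_efforts': array([-8.19987181e-04, -4.44901586e+01, -3.51314092e+01, -4.80804629e-04,
        9.36078111e-03,  4.06243521e-05]), 'eef_pos': array([0.144165  , 0.55619115, 0.30297525]), 'eef_rot': array([ 4.00873246e-04,  7.90908048e-01,  6.11934385e-01, -7.78726788e-04]), 'wrist_force': array([ 0.41079752, -1.3245852 , -0.22256535]), 'torque': array([-0.05113414,  0.02096418,  0.0116726 ]), 'opening': 0.997858854987785} 0.0539
scene 538.9650819854901 -0.10072144736157067 [ 0.48769538 -2.77612117  1.06487919] [0.53824614 0.15070742 1.01847631] (array([0.30735856, 0.7183237 , 0.85980079]), array([[ 0.23779987, -0.62747063, -0.74146322]]))
dryer [282. 125. 395. 282.] 0.72
basket1 [285. 353. 309. 39
[... 414 characters left out ...]
y([0.39329773, 0.07079746, 0.95363441]), array([[ 0.17351531,  0.01779568, -0.98468377]]))
dryer [320. 182. 492. 280.] 0.97
basket1 [238. 190. 275. 232.] 0.77
basket1 [268. 242. 290. 283.] 0.61
basket1 [229. 276. 253. 305.] 0.59
basket1 [167. 260. 213. 279.] 0.55
hasp [397. 258. 410. 271.] 0.53
hasp_lug [397. 258. 412. 270.] 0.72
lid_lug_left [319. 180. 492. 279.] 0.68
lid_lug_left [268. 240. 292. 280.] 0.28
dryer_lid [319. 178. 488. 280.] 0.66
wrist 354.3810181020849 -0.03106912514212443 [-2.28751023 -1.7695     -0.26923635] [-0.57551532 -0.03869366  0.3780674 ] (array([0.07178334, 0.5756019 , 0.37306788]), array([[ 0.29130431, -0.0517963 , -0.95548538]]))
basket1 [122. 461. 140. 480.] 0.76
```

View pics/scene0.png

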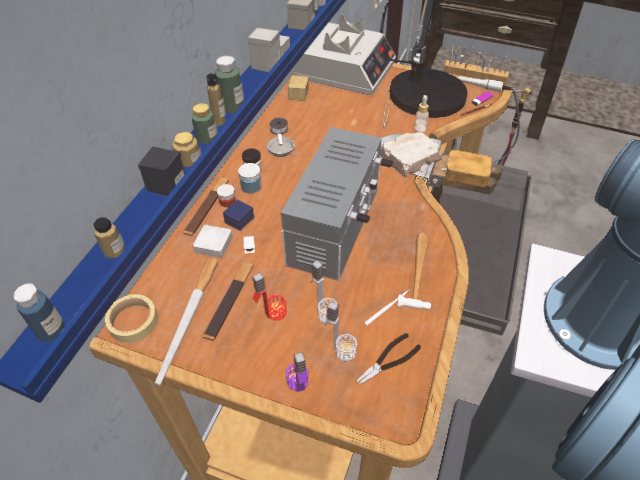

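View pics/top0.png

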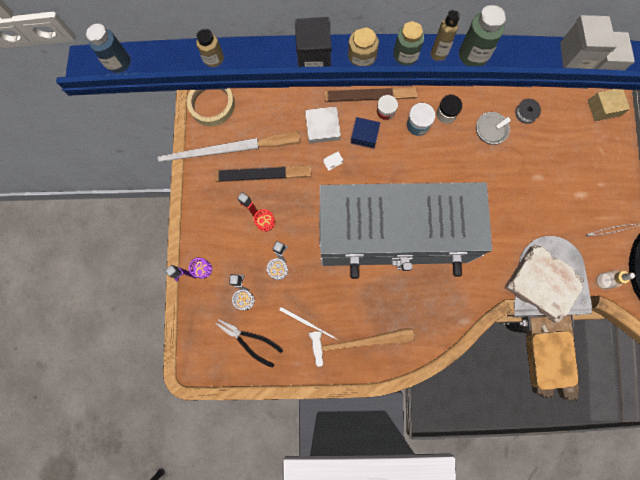

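View pics/wrist0.png

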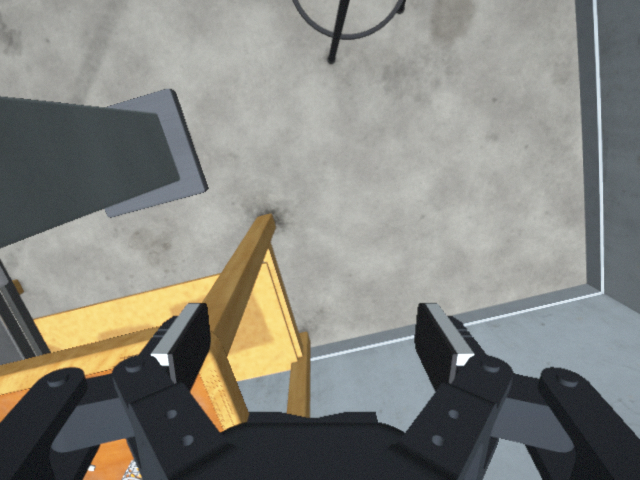

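Run:
```python
import cv2
s=cv2.imread('pics/scene0.png');t=cv2.imread('pics/top0.png')
cv2.imwrite('pics/s_crop.png',cv2.resize(s[110:400,230:430],None,fx=2.0,fy=2.0,interpolation=cv2.INTER_CUBIC))
cv2.imwrite('pics/t_crop.png',cv2.resize(t[160:320,150:500],None,fx=2.2,fy=2.2,interpolation=cv2.INTER_CUBIC))
```

```text
(no output)
```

View pics/s_crop.png

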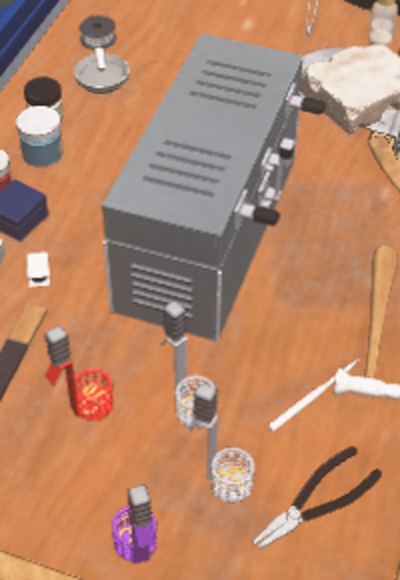

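View pics/t_crop.png

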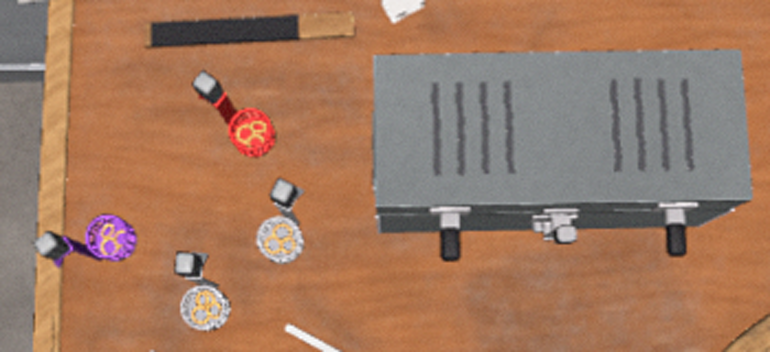

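```bash
cat >> h.py <<'E'
def Tz(x,y,a): 
    return lambda P: np.asarray(P,float)@R.from_euler('z',a).as_matrix().T+np.array([x,y,0])
E
python3 - <<'E'
from h import *
from scipy.optimize import least_squares
ct=cam('top');cs=cam('scene')
P=lambda x,y,z:[x/1000,y/1000,z/1000]
top=[(P(58,140,160),(320,185.5)),(P(58,-140,160),(486.4,182.7)),(P(-58,-140,160),(490.9,250.9)),(P(-58,140,160),(321.4,253.6)),
 (P(-82,85,140),None)]
sc=[(P(58,-140,160),(332.5,128)),(P(-58,-140,160),(381,137.5)),(P(-58,140,160),(339.5,228.5)),(P(58,140,160),(282.5,213.5)),(P(-58,140,0),(339,280.5)),(P(58,140,0),(286,265))]
def res(p,full=False):
    T=Tz(*p); r=[]
    for c,L in((ct,top),(cs,sc)):
        for a,b in L:
            if b is not None: r.append(proj(c,T([a]))[0]-np.array(b))
    return np.array(r) if full else np.array(r).ravel()
s=least_squares(res,[0.5,0,0],loss='soft_l1'); print(s.x); print(np.round(res(s.x,1),1))
for nm,c in(('top',ct),('scene',cs)):
    for k in('basket1',):
        for r in ctrl.trace(nm,k)[:6]:
            m=r['region'];ys,xs=np.nonzero(m)
            print(nm,np.round(r['bbox']),round(r['confidence'],2),xs.mean(),ys.mean(),m.sum())
im=ct['color'].copy();im2=cs['color'].copy()
T=Tz(*s.x)
pts=T([P(-82,85,140),P(-82,-85,140),P(-78,0,146),P(-64,0,76)])
for i,c in((im,ct),(im2,cs)):
    for u in proj(c,pts): cv2.circle(i,tuple(np.int32(np.round(u))),1,(0,255,0),-1)
cv2.imwrite('pics/a.png',cv2.resize(im[160:320,200:500],None,fx=2.6,fy=2.6)); cv2.imwrite('pics/b.png',cv2.resize(im2[110:400,230:430],None,fx=2,fy=2))
print(at_z(ct,[[277,269],[243,300.5]],.01), at_z(ct,[[279,247],[235.5,280]],.132))
E
```

```text
[ 0.56770231 -0.05503687  0.00726409]
[[-0.6  0.1]
 [ 0.5  0.1]
 [ 1.5  0.5]
 [-0.9  1.3]
 [-2.4 -1.8]
 [ 0.6 -0.5]
 [ 0.6 -1.5]
 [-2.2 -1.6]
 [-0.4  1.3]
 [-0.8  2. ]]
top [168. 260. 210. 278.] 0.89 191.38448844884488 269.4950495049505 606
top [240. 191. 275. 230.] 0.85 257.8102893890675 213.34083601286173 622
top [228. 277. 253. 307.] 0.56 240.57606837606838 293.3777777777778 585
scene [315. 258. 332. 325.] 0.95 320.17274472168907 291.55854126679463 521
scene [252. 275. 287. 320.] 0.91 268.35820895522386 299.96119402985073 670
scene [285. 355. 311. 392.] 0.84 297.9387464387464 373.09544159544157 702
scene [327. 303. 356. 360.] 0.77 339.9128386336867 335.8068315665489 849
[[0.50427013 0.17061378 0.01      ]
 [0.44466825 0.23521056 0.01      ]] [[0.5270036  0.15454909 0.132     ]
 [0.47214514 0.22705677 0.132     ]]
```

View pics/a.png

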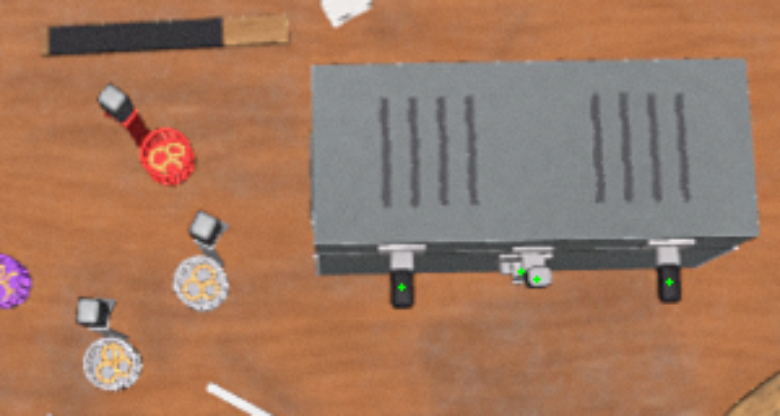

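View pics/b.png

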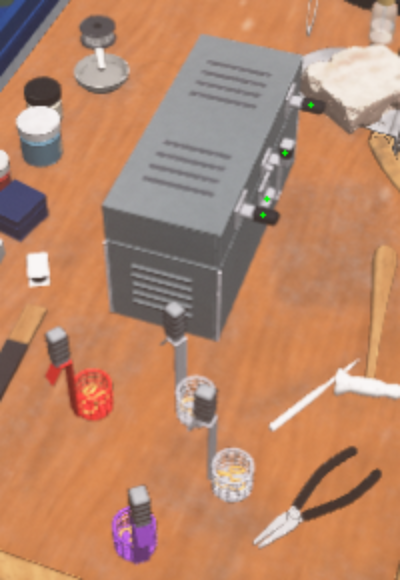

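Candidates for "waiting basket" (top view): silver (277,268) and silver (243,299) are the real ones. Red (263,219) and purple (200,268) are look-alikes, so I leave them alone. There is no third silver one. The crop confirms the colours, and the base-to-grip offset is about 28 mm for both silver baskets, as described. The projected lid and hasp lugs fall on the seen ones.

I'll start with the hasp.

Request:
move_arm --rows "0 0 0 0 0 -7.5 0.5; 0 0 0 0 0 -7.4 0.5; -3.3 1.9 0 0 0 0 0.5; -3.3 1.9 0 0 0 0 0.5; -3.3 1.9 0 0 0 0 0.5; -3.3 1.9 0 0 0 0 0.5; -3.3 1.9 0 0 0 0 0.5; -3.3 1.9 0 0 0 0 0.5; -3.3 1.9 0 0 0 0 0.5; -3.3 1.9 0 0 0 0 0.5; -3.3 1.9 0 0 0 0 0.5; -3.3 1.9 0 0 0 0 0.5; -3.3 1.9 0 0 0 0 0.5; -3.3 1.9 0 0 0 0 0.5; -3.3 1.9 0 0 0 0 0.5; -3.3 1.9 0 0 0 0 0.5; -3.3 1.9 0 0 0 0 0.5; -3.3 1.9 0 0 0 0 0.5; 0 0 0 0 0 0 0.5; 0 0 0 0 0 0 0.5"

```text
time_s: 3.4
eef_pos: [0.4516, 0.03, 0.3037]
eef_rot: [-0.0, 0.706, 0.709, -0.0]
wrist_force: [0.2, 0.2, 0.6]
opening: 0.5
```

```bash
cat >> h.py <<'E'
DR=np.array([0.5677,-0.0550,0.0073])
def dry(P): return Tz(*DR)(P)
def st(tgt_d=None):
    """state; tgt_d: pinch target in dryer mm. prints tool shift (cm)"""
    o=ctrl.get_obs(); q=o['eef_rot']; r=R.from_quat([q[1],q[2],q[3],q[0]])
    M=r.as_matrix(); p=np.array(o['eef_pos']); pin=p+M[:,2]*ctrl.pinch_z
    a=DR[2]; d=(R.from_euler('z',-a).as_matrix()@(pin-np.array([DR[0],DR[1],0])))*1000
    print('t',round(o['time_s'],2),'tcp',np.round(p,4),'xyaw',round(np.degrees(np.arctan2(M[1,0],M[0,0])),2),'zax',np.round(M[:,2],3),'pinch dryer mm',np.round(d,1),'F',np.round(o['wrist_force'],1),'op',round(o['opening'],3),'q',np.round(o['q'],2))
    if tgt_d is not None:
        w=dry([np.array(tgt_d)/1000.])[0]; print('shift tool cm',np.round(M.T@(w-pin)*100,2),'world tgt',np.round(w,4))
    return p,M
E
python3 - <<'E'
from h import *
st([-79,0,148])
c=cam('wrist')
im=c['color'].copy()
P=[[-82,85,140],[-82,-85,140],[-78,0,160],[-58,140,160],[-58,-140,160],[58,140,160],[58,-140,160]]
for u in proj(c,dry(np.array(P)/1000)): print(u); cv2.circle(im,tuple(np.int32(np.round(np.clip(u,-9000,9000)))),2,(0,255,0),-1)
cv2.imwrite('pics/w1.png',im)
E
```

```text
t 3.4 tcp [0.4516 0.03   0.3037] xyaw 90.24 zax [-0.001  0.    -1.   ] pinch dryer mm [-115.5   85.9  249.8] F [0.2 0.2 0.6] op 0.5 q [-0.2  -0.1   1.9   0.    1.34 -1.77]
shift tool cm [-8.58  3.68 10.18] world tgt [ 0.4887 -0.0556  0.148 ]
[310.71523277 288.65551239]
[ 77.50992819 288.77652973]
[184.03324661 307.00327254]
[390.8524905  332.59190077]
[ -8.3695389  331.60428665]
[380.88474705 460.28949967]
[ 32.9487872  457.14792587]
```

View pics/w1.png

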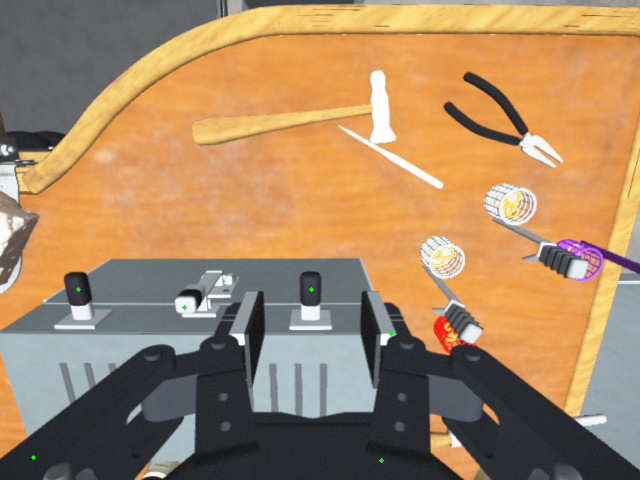

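The projections land on both lugs and on the hasp lug's top (184,303), so the model holds. I'll go down on the hasp lug.

Request:
move_arm --rows "-2.9 1.2 0 0 0 0 0.5; -2.9 1.2 0 0 0 0 0.5; -2.8 1.3 0 0 0 0.2 0.5; 0 0 2 0 0 0 0.5; 0 0 2 0 0 0 0.5; 0 0 2 0 0 0 0.5; 0 0 0 0 0 0 0.5; 0 0 0 0 0 0 0.5"

```text
time_s: 4.25
eef_pos: [0.489, -0.0542, 0.2442]
eef_rot: [-0.0, 0.706, 0.709, -0.0]
wrist_force: [0.8, 0.5, 0.3]
opening: 0.504
```

Run:
```python
from h import *
st([-79,0,148])
c=cam('wrist','w2')
im=c['color'].copy()
cv2.imwrite('pics/w2.png',im)
print(proj(c,dry(np.array([[-78,0,160],[-84,7,160],[-84,-7,160]])/1000)))
```

```text
t 4.25 tcp [ 0.489  -0.0542  0.2442] xyaw 90.25 zax [-0.  0. -1.] pinch dryer mm [-78.7   1.4 190.3] F [0.8 0.5 0.3] op 0.504 q [-0.35  0.06  1.87  0.    1.21 -1.93]
shift tool cm [-0.14 -0.02  4.23] world tgt [ 0.4887 -0.0556  0.148 ]
[[308.79369493 296.83790601]
 [323.552469   285.26038362]
 [293.88697472 285.35181967]]
```

View pics/w2.png

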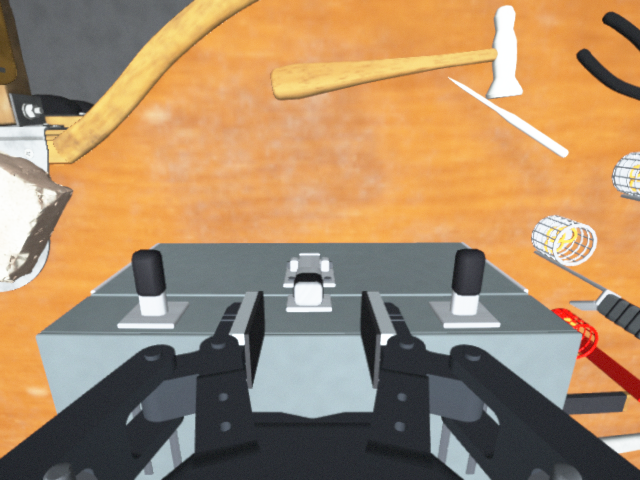

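The hasp lug is centred at (309,295), about where I expected it. I'll lower and grip.

Request:
move_arm --rows "-0.1 0 1.5 0 0 0 0.5; 0 0 1.5 0 0 0 0.5; 0 0 1.2 0 0 0 0.5; 0 0 0 0 0 0 0; 0 0 0 0 0 0 0; 0 0 0 0 0 0 0; 0 0 0 0 0 0 0; 0 0 0 0 0 0 0; 0 0 0 0 0 0 0"

```text
time_s: 5.2
eef_pos: [0.4896, -0.0562, 0.2027]
eef_rot: [0.0, 0.706, 0.708, 0.0]
wrist_force: [-2.1, 1.8, 5.2]
opening: 0.151
```

Run:
```python
from h import *
st([-79,0,148])
# hasp arc
def pos(t): return np.array([-15*np.cos(t)-72*np.sin(t), 72*np.cos(t)-15*np.sin(t)])
ts=np.arange(0,1.31,0.1)
for a,b in zip(ts[:-1],ts[1:]): d=(pos(b)-pos(a))/10; print(round(b,1),'y %.2f z %.2f'%(d[0],-d[1]))
```

```text
t 5.2 tcp [ 0.4896 -0.0562  0.2027] xyaw 90.16 zax [ 0.001 -0.    -1.   ] pinch dryer mm [-78.1  -0.7 148.8] F [-2.1  1.8  5.2] op 0.151 q [-0.36  0.12  1.9   0.    1.12 -1.93]
shift tool cm [ 0.07 -0.09  0.08] world tgt [ 0.4887 -0.0556  0.148 ]
0.1 y -0.71 z 0.19
0.2 y -0.69 z 0.26
0.3 y -0.66 z 0.32
0.4 y -0.62 z 0.39
0.5 y -0.58 z 0.45
0.6 y -0.54 z 0.50
0.7 y -0.48 z 0.55
0.8 y -0.42 z 0.60
0.9 y -0.36 z 0.64
1.0 y -0.30 z 0.67
1.1 y -0.23 z 0.70
1.2 y -0.16 z 0.72
1.3 y -0.08 z 0.73
```

Request:
move_arm --rows "0 -0.7 0.2 0 0 0 0; 0 -0.7 0.3 0 0 0 0; 0 -0.65 0.32 0 0 0 0; 0 -0.6 0.4 0 0 0 0; 0 -0.6 0.45 0 0 0 0; 0 -0.55 0.5 0 0 0 0; 0 -0.5 0.55 0 0 0 0; 0 -0.4 0.6 0 0 0 0; 0 -0.4 0.65 0 0 0 0; 0 -0.3 0.65 0 0 0 0; 0 -0.2 0.7 0 0 0 0; 0 0 0 0 0 0 0"

```text
time_s: 6.4
eef_pos: [0.434, -0.0566, 0.1491]
eef_rot: [0.001, 0.706, 0.708, 0.001]
wrist_force: [0.2, 2.1, 4.3]
opening: 0.148
```

Run:
```python
from h import *
st()
cam('wrist','w3'); c=cam('scene'); cv2.imwrite('pics/s3.png',cv2.resize(c['color'][110:300,270:430],None,fx=3,fy=3))
```

```text
t 6.4 tcp [ 0.434  -0.0566  0.1491] xyaw 90.15 zax [ 0.003 -0.001 -1.   ] pinch dryer mm [-133.6   -0.7   95.2] F [0.2 2.1 4.3] op 0.148 q [-0.4   0.09  2.07  0.    0.99 -1.98]
```

View pics/w3.png

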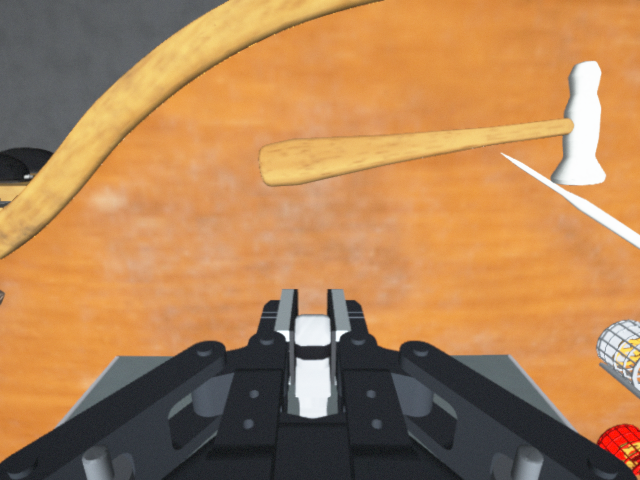

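View pics/s3.png

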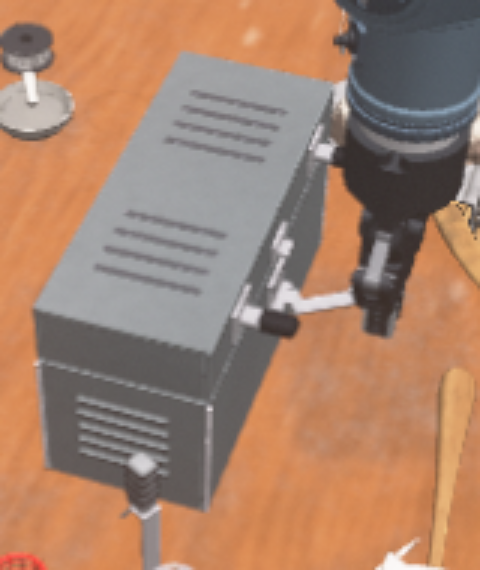

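The hasp has swung down to about 1.1 rad. I'll release it and go to the left lid lug.

Request:
move_arm --rows "0 0 0 0 0 0 0.5; 0 0 0 0 0 0 0.5; 0 0 0 0 0 0 0.5; 0 0 -2 0 0 0 0.5; 0 0 -3 0 0 0 0.5; 0 0 -3 0 0 0 0.5; 2.8 1.7 0 0 0 0 0.5; 2.8 1.7 0 0 0 0 0.5; 2.9 1.7 0 0 0 0 0.5; 0 0 0 0 0 0 0.5; 0 0 0 0 0 0 0.5"

```text
time_s: 7.6
eef_pos: [0.4836, 0.0291, 0.2282]
eef_rot: [-0.0, 0.705, 0.709, -0.001]
wrist_force: [-0.2, -0.8, -1.1]
opening: 0.499
```

Run:
```python
from h import *
st([-82,85,140])
c=cam('wrist','w4'); print(proj(c,dry(np.array([[-96,78,145],[-96,92,145],[-82,85,145]])/1000)))
```

```text
t 7.6 tcp [0.4836 0.0291 0.2282] xyaw 90.27 zax [-0.001 -0.    -1.   ] pinch dryer mm [-83.5  84.7 174.3] F [-0.2 -0.8 -1.1] op 0.499 q [-0.19  0.06  1.9  -0.    1.18 -1.76]
shift tool cm [0.03 0.16 3.43] world tgt [0.4851 0.0294 0.14  ]
[[297.25202908 271.97695814]
 [327.48175812 271.8958074 ]
 [312.44082629 299.30372944]]
```

View pics/w4.png

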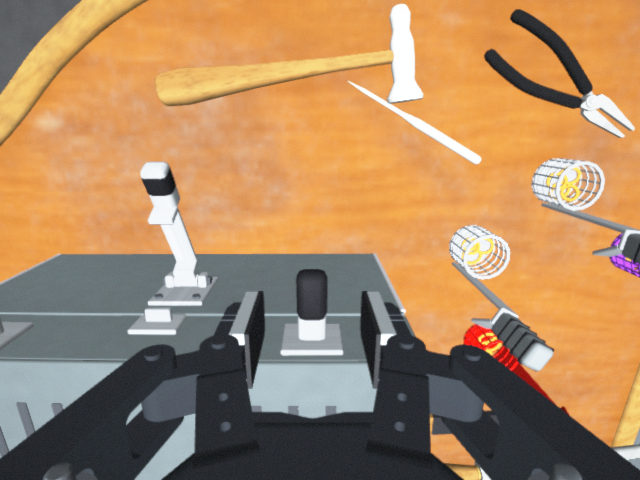

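The hasp stays down (lug at 155,178), and the left lug sits between the pads at (312,290). Gripping it.

Request:
move_arm --rows "0 0.1 1.5 0 0 0 0.5; 0 0 1.9 0 0 0 0.5; 0 0 0 0 0 0 0; 0 0 0 0 0 0 0; 0 0 0 0 0 0 0; 0 0 0 0 0 0 0; 0 0 0 0 0 0 0; 0 0 0 0 0 0 0"

```text
time_s: 8.45
eef_pos: [0.4844, 0.0288, 0.1949]
eef_rot: [-0.0, 0.706, 0.708, -0.0]
wrist_force: [-5.4, 0.5, 1.7]
opening: 0.153
```

Run:
```python
from h import *
st([-82,85,140])
r0=np.array([-140,28.]) 
def pos(t): return np.array([r0[0]*np.cos(t)+r0[1]*np.sin(t), -r0[0]*np.sin(t)+r0[1]*np.cos(t)])
ts=np.linspace(0,1.8,37)
for a,b in zip(ts[:-1],ts[1:]): d=(pos(b)-pos(a))/10; print(round(b,2),'0 %.2f %.2f 0 0 0 0;'%(d[0],-d[1]),pos(b)+[58,112])
```

```text
t 8.45 tcp [0.4844 0.0288 0.1949] xyaw 90.17 zax [-0.001 -0.    -1.   ] pinch dryer mm [-82.7  84.4 141. ] F [-5.4  0.5  1.7] op 0.153 q [-0.19  0.11  1.92 -0.    1.11 -1.76]
shift tool cm [0.06 0.07 0.1 ] world tgt [0.4851 0.0294 0.14  ]
0.05 0 0.16 -0.70 0 0 0 0; [-80.42561972 146.96209099]
0.1 0 0.19 -0.69 0 0 0 0; [-78.50524747 153.83679496]
0.15 0 0.23 -0.68 0 0 0 0; [-76.2436832  160.60692873]
0.2 0 0.26 -0.66 0 0 0 0; [-73.64657964 167.25557049]
0.25 0 0.29 -0.65 0 0 0 0; [-70.72042818 173.7661021 ]
0.3 0 0.32 -0.64 0 0 0 0; [-67.47254269 180.12225063]
0.35 0 0.36 -0.62 0 0 0 0; [-63.91104119 186.308129  ]
0.4 0 0.39 -0.60 0 0 0 0; [-60.04482558 192.30827576]
0.45 0 0.42 -0.58 0 0 0 0; [-55.88355937 198.10769364]
0.5 0 0.44 -0.56 0 0 0 0; [-51.43764358 203.69188714]
0.55 0 0.47 -0.54 0 0 0 0; [-46.71819068 209.04689867]
0.6 0 0.50 -0.51 0 0 0 0; [-41.73699683 214.15934349]
0.65 0 0.52 -0.49 0 0 0 0; [-36.50651244 219.01644316]
0.7 0 0.55 -0.46 0 0 0 0; [-31.03981098 223.60605746]
0.75 0 0.57 -0.43 0 0 0 0; [-25.35055636 227.91671473]
0.8 0 0.59 -0.40 0 0 0 0; [-19.45296876 231
[... 389 characters left out ...]
98]
1.2 0 0.70 -0.14 0 0 0 0; [ 33.36700878 252.63148916]
1.25 0 0.71 -0.11 0 0 0 0; [ 40.42643861 253.68687286]
1.3 0 0.71 -0.07 0 0 0 0; [ 47.52979318 254.38811316]
1.35 0 0.71 -0.03 0 0 0 0; [ 54.65931783 254.73345733]
1.4 0 0.71 0.00 0 0 0 0; [ 61.79719243 254.7220422 ]
1.45 0 0.71 0.04 0 0 0 0; [ 68.92557604 254.35389629]
1.5 0 0.71 0.07 0 0 0 0; [ 76.02665139 253.62993977]
1.55 0 0.71 0.11 0 0 0 0; [ 83.0826695  252.55198216]
1.6 0 0.70 0.14 0 0 0 0; [ 90.07599401 251.1227178 ]
1.65 0 0.69 0.18 0 0 0 0; [ 96.98914523 249.3457191 ]
1.7 0 0.68 0.21 0 0 0 0; [103.80484389 247.22542762]
1.75 0 0.67 0.25 0 0 0 0; [110.5060543 244.767143 ]
1.8 0 0.66 0.28 0 0 0 0; [117.07602692 241.97700967]
```

Request:
move_arm --rows "0 0.16 -0.7 0 0 0 0; 0 0.19 -0.7 0 0 0 0; 0 0.23 -0.68 0 0 0 0; 0 0.26 -0.66 0 0 0 0; 0 0.29 -0.65 0 0 0 0; 0 0.32 -0.64 0 0 0 0; 0 0.36 -0.62 0 0 0 0; 0 0.39 -0.6 0 0 0 0; 0 0.42 -0.58 0 0 0 0; 0 0.44 -0.56 0 0 0 0; 0 0.47 -0.54 0 0 0 0; 0 0.5 -0.51 0 0 0 0; 0 0 0 0 0 0 0"

```text
time_s: 9.75
eef_pos: [0.5262, 0.029, 0.2701]
eef_rot: [0.0, 0.706, 0.708, 0.001]
wrist_force: [1.7, 3.7, -4.7]
opening: 0.15
```

Run:
```python
from h import *
st([-41.7,85,214.2])
c=cam('scene'); cv2.imwrite('pics/s5.png',cv2.resize(c['color'][80:300,250:450],None,fx=2.7,fy=2.7))
```

```text
t 9.75 tcp [0.5262 0.029  0.2701] xyaw 90.16 zax [ 0.002  0.    -1.   ] pinch dryer mm [-40.8  84.3 216.2] F [ 1.7  3.7 -4.7] op 0.15 q [-0.17  0.11  1.76  0.    1.27 -1.74]
shift tool cm [ 0.07 -0.09  0.2 ] world tgt [0.5254 0.0297 0.2142]
```

View pics/s5.png

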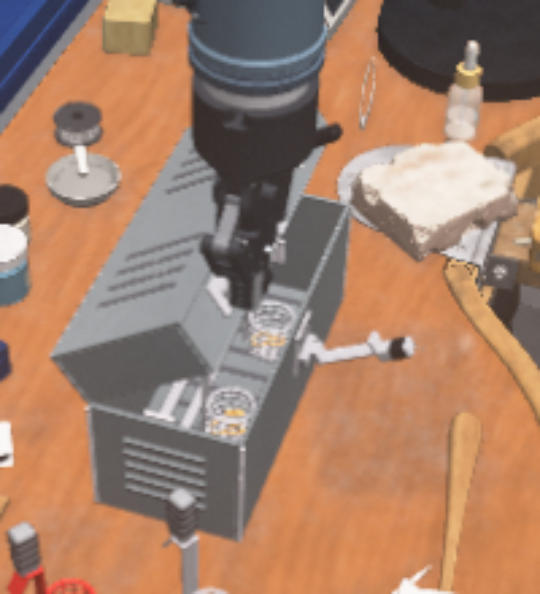

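The lid is following and the forces are low, so I'll keep going.

Request:
move_arm --rows "0 0.52 -0.49 0 0 0 0; 0 0.55 -0.46 0 0 0 0; 0 0.57 -0.43 0 0 0 0; 0 0.59 -0.4 0 0 0 0; 0 0.61 -0.37 0 0 0 0; 0 0.63 -0.34 0 0 0 0; 0 0.64 -0.31 0 0 0 0; 0 0.66 -0.28 0 0 0 0; 0 0.67 -0.24 0 0 0 0; 0 0.68 -0.21 0 0 0 0; 0 0.69 -0.18 0 0 0 0; 0 0.7 -0.14 0 0 0 0; 0 0.71 -0.1 0 0 0 0; 0 0.71 -0.07 0 0 0 0; 0 0.71 -0.03 0 0 0 0; 0 0.71 0 0 0 0 0; 0 0.71 0.04 0 0 0 0; 0 0.71 0.07 0 0 0 0; 0 0 0 0 0 0 0"

```text
time_s: 11.7
eef_pos: [0.6444, 0.0296, 0.3095]
eef_rot: [0.001, 0.706, 0.708, 0.001]
wrist_force: [-0.0, 4.6, -4.6]
opening: 0.142
```

Run:
```python
from h import *
st([76,85,253.6])
```

```text
t 11.7 tcp [0.6444 0.0296 0.3095] xyaw 90.15 zax [ 0.003  0.001 -1.   ] pinch dryer mm [ 77.5  84.1 255.6] F [-0.   4.6 -4.6] op 0.142 q [-0.14  0.33  1.41  0.    1.4  -1.71]
shift tool cm [ 0.09 -0.15  0.2 ] world tgt [0.6431 0.0306 0.2536]
```

Request:
move_arm --rows "0 0.71 0.11 0 0 0 0; 0 0.7 0.14 0 0 0 0; 0 0.69 0.18 0 0 0 0; 0 0.68 0.21 0 0 0 0; 0 0.67 0.25 0 0 0 0; 0 0.66 0.28 0 0 0 0; 0 0 0 0 0 0 0; 0 0 0 0 0 0 0.4; 0 0 0 0 0 0 0.4; 0 0 0 0 0 0 0.4; 0 0 -3 0 0 0 0.4; 0 0 -3 0 0 0 0.4; 0 -3 -1 0 0 0 0.4; 0 -3 0 0 0 0 0.4; 0 -4 0 0 0 0 0.4; 0 -4 0 0 0 0 0.4; 0 -3 0 0 0 0 0.4; 0 0 0 0 0 0 0.4"

```text
time_s: 13.5
eef_pos: [0.5112, 0.0292, 0.3671]
eef_rot: [-0.0, 0.706, 0.708, -0.0]
wrist_force: [-0.3, 0.2, -0.5]
opening: 0.404
```

Run:
```python
from h import *
st()
c=cam('scene'); cv2.imwrite('pics/s6.png',cv2.resize(c['color'][80:400,240:450],None,fx=1.9,fy=1.9))
c=cam('top'); cv2.imwrite('pics/t6.png',cv2.resize(c['color'][120:320,160:500],None,fx=2.3,fy=2.3))
c=cam('wrist','w6')
```

```text
t 13.5 tcp [0.5112 0.0292 0.3671] xyaw 90.17 zax [-0. -0. -1.] pinch dryer mm [-55.9  84.6 313.2] F [-0.3  0.2 -0.5] op 0.404 q [-0.17 -0.01  1.68 -0.    1.47 -1.75]
```

View pics/s6.png

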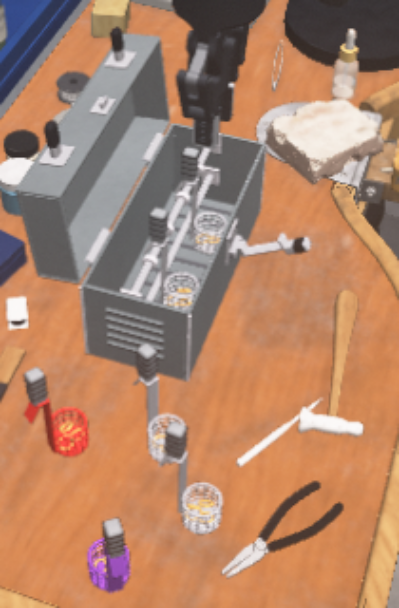

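View pics/t6.png

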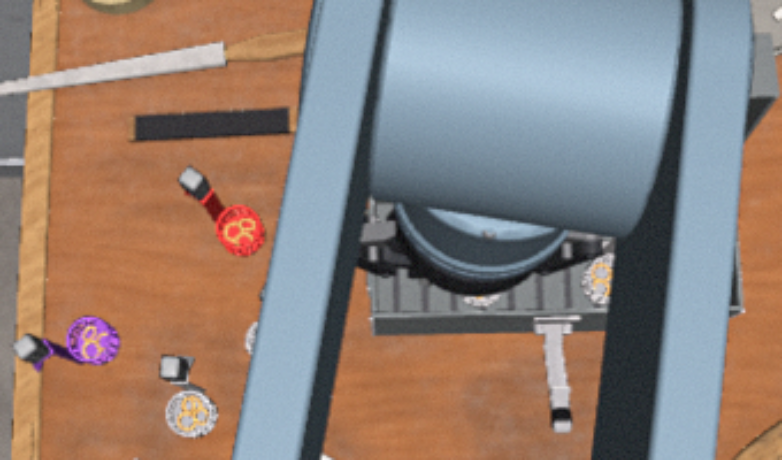

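View pics/w6.png

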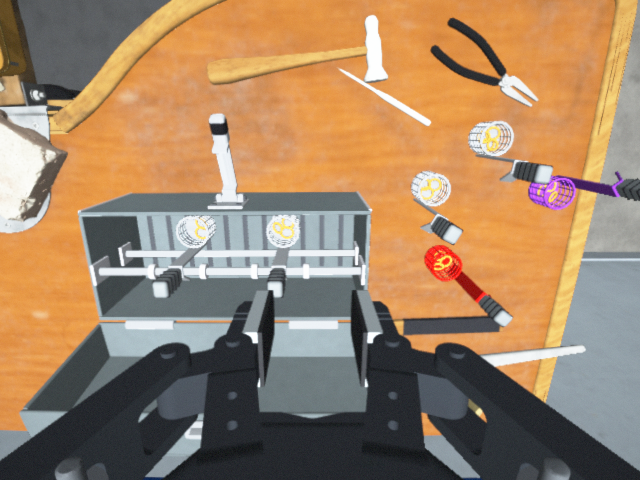

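The lid stands open at about 1.8, the two hung baskets are at y=±52, and both silver baskets are still where they were. I'll check the rail and basket projections against the wrist picture.

Run:
```python
from h import *
c=cam('wrist')
im=cv2.resize(c['color'],None,fx=2,fy=2,interpolation=cv2.INTER_CUBIC)
def dot(P,col):
    for u in proj(c,P): cv2.circle(im,tuple(np.int32(np.round(u*2+.5))),3,col,-1)
dot(dry(np.array([[6,y,103] for y in(-136,-104,-78,-26,0,26,78,104,136)])/1000),(0,255,0))
dot(dry(np.array([[8,y,150] for y in(-52,52)])/1000),(0,0,255))
dot(dry(np.array([[-58,140,112],[-58,-140,112]])/1000),(255,0,0))
for x,y,yaw in((.5043,.1706,-35),(.4447,.2352,-16.5)):
    T=Tz(x,y,np.radians(yaw)); th=np.linspace(0,6.28,13)
    dot(T(np.c_[19*np.cos(th),19*np.sin(th),34+0*th]/1000),(255,0,0)); dot(T(np.array([[20,-7,132],[36,-7,132],[36,7,132],[20,7,132]])/1000),(0,255,0))
cv2.imwrite('pics/w7a.png',im[360:660,160:760]); cv2.imwrite('pics/w7b.png',im[200:700,780:1180])
```

```text
(no output)
```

View pics/w7a.png

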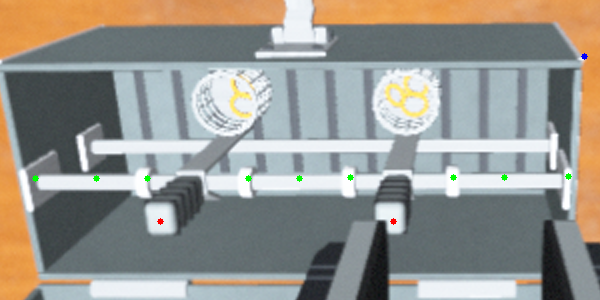

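View pics/w7b.png

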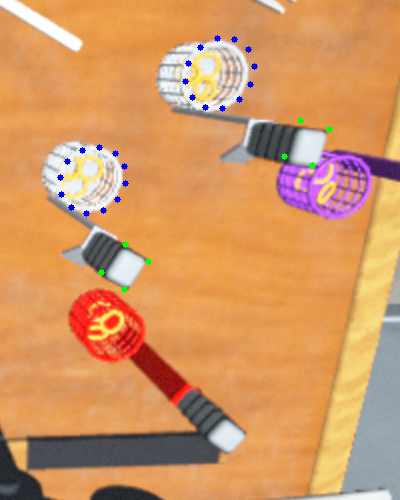

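The rail and collars match to within 2 mm (the rail reads about 1 mm towards +x), and both baskets match. Going to the nearer silver basket (A).

Request:
move_arm --rows "3 0.4 0 0 0 0 0.5; 3 0.4 0 0 0 0 0.5; 3 0.4 0 0 0 0 0.5; 3.5 0.4 0 0 0 0 0.5; 0 0 2 0 0 7 0.5; 0 0 2 0 0 7 0.5; 0 0 2 0 0 7 0.5; 0 0 2 0 0 7 0.5; 0 0 2 0 0 7 0.5; 0 0 0 0 0 0 0.5; 0 0 0 0 0 0 0.5"

```text
time_s: 14.8
eef_pos: [0.5303, 0.1539, 0.2666]
eef_rot: [-0.0, 0.886, 0.464, -0.0]
wrist_force: [0.6, 1.0, 0.4]
opening: 0.504
```

```bash
cat > bk.py <<'E'
from h import *
import sys
x,y,yaw,fn=float(sys.argv[1]),float(sys.argv[2]),float(sys.argv[3]),sys.argv[4]
p,M=st()
g=Tz(x,y,np.radians(yaw))([[.028,0,.117]])[0]
pin=p+M[:,2]*ctrl.pinch_z
print('shift',np.round(M.T@(g-pin)*100,2),'turn rz',round(np.degrees(np.arctan2(M[1,0],M[0,0]))-90-yaw,1))
c=cam('wrist'); im=cv2.resize(c['color'],None,fx=2,fy=2)
T=Tz(x,y,np.radians(yaw)); th=np.linspace(0,6.28,13)
def dot(P,col):
    for u in proj(c,P): cv2.circle(im,tuple(np.int32(np.round(u*2+.5))),3,col,-1)
dot(T(np.c_[19*np.cos(th),19*np.sin(th),34+0*th]/1000),(255,0,0)); pp=T(np.array([[20,-7,132],[36,-7,132],[36,7,132],[20,7,132]])/1000); dot(pp,(0,255,0))
u=proj(c,pp).mean(0)*2; a,b=np.int32(np.clip(u-[300,250],0,[680,460])); print('offset',a,b,'topc',u)
cv2.imwrite('pics/'+fn+'.png',im[b:b+500,a:a+600])
E
python3 bk.py .5043 .1706 -35 w8
```

```text
t 14.8 tcp [0.5303 0.1539 0.2666] xyaw 55.34 zax [-0.001 -0.    -1.   ] pinch dryer mm [-35.9 209.2 212.7] F [0.6 1.  0.4] op 0.504 q [ 0.07  0.17  1.7  -0.    1.27 -0.9 ]
shift [-0.11 -0.28  9.57] turn rz 0.3
offset 318 259 topc [618.74794675 509.45937478]
```

View pics/w8.png

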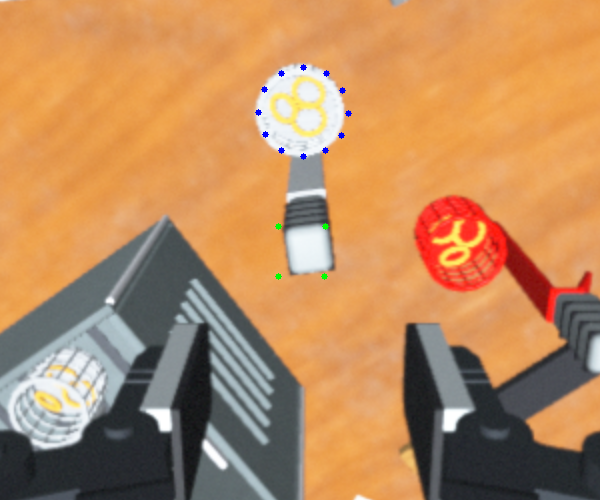

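The top of the grip is at (309,250) against (301,252) predicted, so the basket's yaw is about -30°. I'll adjust and grip.

Request:
move_arm --rows "0.12 -0.3 0 0 0 0 0.5; 0 0 2.5 0 0 -4.7 0.5; 0 0 2 0 0 0 0.5; 0 0 1 0 0 0 0.5; 0 0 0 0 0 0 0.5"

```text
time_s: 15.35
eef_pos: [0.5274, 0.1566, 0.2111]
eef_rot: [-0.0, 0.867, 0.499, -0.001]
wrist_force: [-0.5, 0.2, 0.4]
opening: 0.498
```

```bash
python3 bk.py .5043 .1706 -30 w9
```

```text
t 15.35 tcp [0.5274 0.1566 0.2111] xyaw 59.89 zax [-0.002 -0.    -1.   ] pinch dryer mm [-38.8 211.9 157.2] F [-0.5  0.2  0.4] op 0.498 q [ 0.07  0.23  1.75  0.    1.16 -0.97]
shift [0.06 0.11 4.02] turn rz -0.1
offset 325 355 topc [625.04053857 605.06780451]
```

View pics/w9.png

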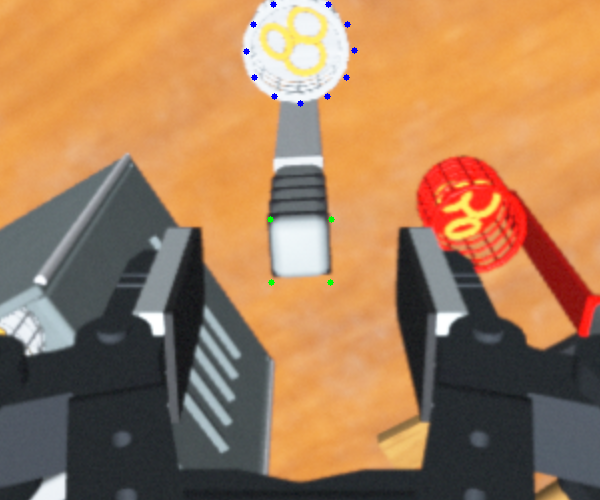

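Request:
move_arm --rows "0.06 0.05 1.5 0 0 0 0.5; 0 0 1.5 0 0 0 0.5; 0 0 1 0 0 0 0.5; 0 0 0 0 0 0 0; 0 0 0 0 0 0 0; 0 0 0 0 0 0 0; 0 0 0 0 0 0 0; 0 0 0 0 0 0 0; 0 0 0 0 0 0 0; 0 0 -1 0 0 0 0; 0 0 -2 0 0 0 0; 0 0 -3 0 0 0 0; 0 0 -4 0 0 0 0; 0 0 -4 0 0 0 0; 0 0 0 0 0 0 0; 0 0 0 0 0 0 0"

```text
time_s: 17.0
eef_pos: [0.5291, 0.1569, 0.3135]
eef_rot: [0.001, 0.867, 0.499, 0.001]
wrist_force: [-0.1, -1.0, -1.5]
opening: 0.154
```

Run:
```python
from h import *
st([4,104,255])
c=cam('wrist','w10')
c=cam('scene'); cv2.imwrite('pics/s10.png',cv2.resize(c['color'][80:400,240:450],None,fx=1.9,fy=1.9))
```

```text
t 17.0 tcp [0.5291 0.1569 0.3135] xyaw 59.86 zax [ 0.003  0.    -1.   ] pinch dryer mm [-36.9 212.2 259.6] F [-0.1 -1.  -1.5] op 0.154 q [ 0.07  0.12  1.66 -0.    1.36 -0.97]
shift tool cm [-7.24  9.02  0.48] world tgt [0.5709 0.049  0.255 ]
```

View pics/s10.png

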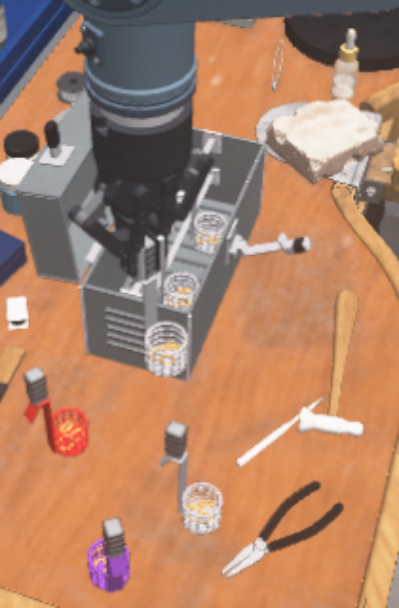

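View pics/w10.png

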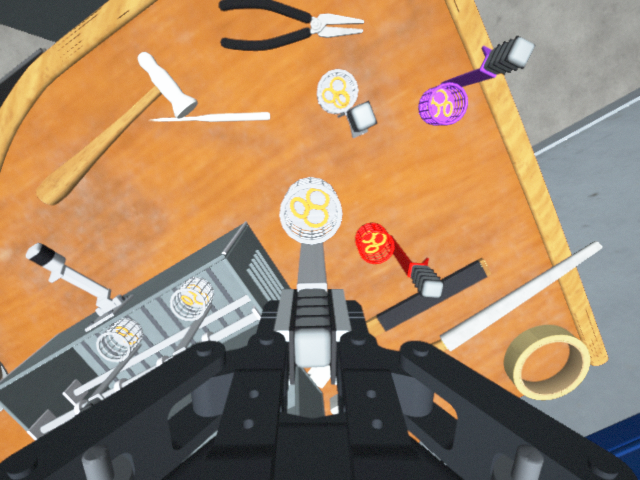

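Basket A is lifted and bay -104 is its target. I'll raise it, align the yaw with the dryer and traverse.

Request:
move_arm --rows "0 0 -2 0 0 -7.6 0; 0 0 -2 0 0 -7.6 0; 0 0 0 0 0 -7.6 0; 0 0 0 0 0 -7.7 0; -2.7 0 0 0 0 0 0; -2.7 0 0 0 0 0 0; -2.7 0 0 0 0 0 0; -2.7 0 0 0 0 0 0; -2.7 0.4 0 0 0 0 0; -2.7 0.4 0 0 0 0 0; -2.7 0.4 0 0 0 0 0; -2.7 0.4 0 0 0 0 0; -2.5 0.5 0 0 0 0 0; -2.5 0.5 0 0 0 0 0; -2.5 0.6 0 0 0 0 0; -2.5 0.5 0 0 0 0 0; 0 0 0 0 0 0 0; 0 0 0 0 0 0 0"

```text
time_s: 18.9
eef_pos: [0.567, -0.159, 0.3497]
eef_rot: [-0.002, 0.705, 0.709, -0.0]
wrist_force: [1.0, 0.6, -0.6]
opening: 0.153
```

```bash
cat > hang.py <<'E'
from h import *
import sys
y,fn=float(sys.argv[1]),sys.argv[2]
p,M=st([4,y,255])
c=cam('wrist'); im=cv2.resize(c['color'],None,fx=2,fy=2)
def dot(P,col):
    for u in proj(c,P): cv2.circle(im,tuple(np.int32(np.round(u*2+.5))),3,col,-1)
dot(dry(np.array([[6,k,103] for k in(-136,-104,-78,-26,0,26,78,104,136)])/1000),(0,255,0))
pin=p+M[:,2]*ctrl.pinch_z
B=lambda P:(np.asarray(P,float)-[28,0,117])@np.array([M[:,1],M[:,0],-M[:,2]])/1000+pin
th=np.linspace(0,6.28,13)
dot(B(np.c_[19*np.cos(th),19*np.sin(th),34+0*th]),(255,0,0)); dot(B([[20,-7,132],[36,-7,132],[36,7,132],[20,7,132]]),(0,0,255)); dot(B([[22,-7,92],[22,7,92],[40,-7,71],[40,7,71]]),(0,255,255))
cv2.imwrite('pics/'+fn+'.png',im[300:900,240:1040])
c=cam('scene'); im=c['color'].copy()
cv2.imwrite('pics/'+fn+'s.png',cv2.resize(im[80:340,240:450],None,fx=2.2,fy=2.2))
E
python3 hang.py -104 w11
```

```text
t 18.9 tcp [ 0.567  -0.159   0.3497] xyaw 90.29 zax [-0.003  0.002 -1.   ] pinch dryer mm [  -1.6 -103.9  295.8] F [ 1.   0.6 -0.6] op 0.153 q [-0.47  0.18  1.52  0.    1.45 -2.05]
shift tool cm [-0.02  0.58  4.08] world tgt [ 0.5725 -0.159   0.255 ]
```

View pics/w11.png

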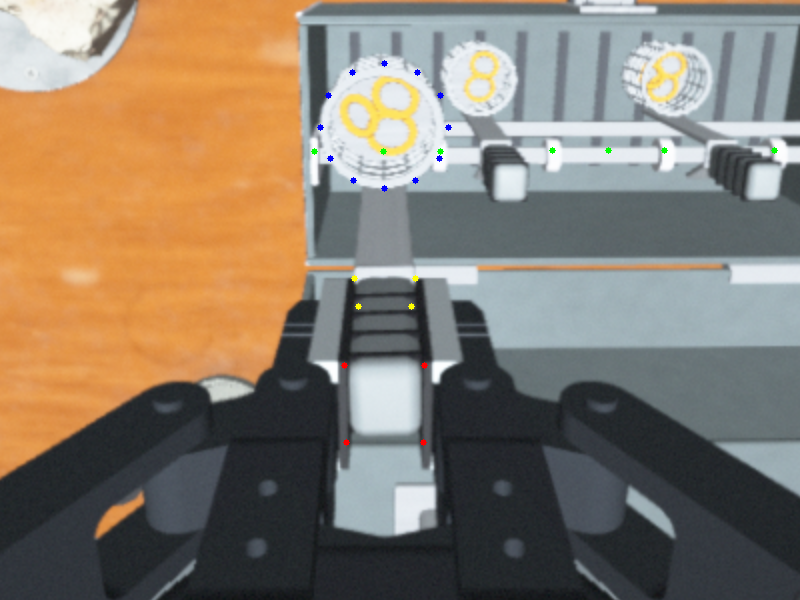

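View pics/w11s.png

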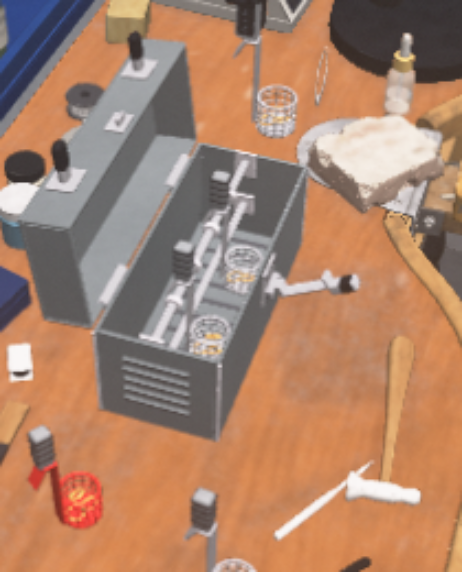

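Grip and model agree within about 1 mm. The rail shows roughly 2 mm towards +x of the model, so I'll aim pinch x=6 and lower to just above the rail.

Request:
move_arm --rows "0 0.4 1 0 0 -0.1 0; 0 0.35 3 0 0 0 0; 0 0 3 0 0 0 0; 0 0 3 0 0 0 0; 0 0 2 0 0 0 0; 0 0 0.5 0 0 0 0; 0 0 0 0 0 0 0; 0 0 0 0 0 0 0"

```text
time_s: 19.8
eef_pos: [0.5759, -0.1588, 0.228]
eef_rot: [0.001, 0.704, 0.71, 0.0]
wrist_force: [0.2, -0.6, -0.7]
opening: 0.153
```

```bash
python3 hang.py -104 w12
```

```text
t 19.8 tcp [ 0.5759 -0.1588  0.228 ] xyaw 90.49 zax [ 0.002 -0.001 -1.   ] pinch dryer mm [   7.5 -103.9  174.1] F [ 0.2 -0.6 -0.7] op 0.153 q [-0.47  0.3   1.62  0.    1.22 -2.05]
shift tool cm [-0.01 -0.34 -8.09] world tgt [ 0.5725 -0.159   0.255 ]
```

View pics/w12.png

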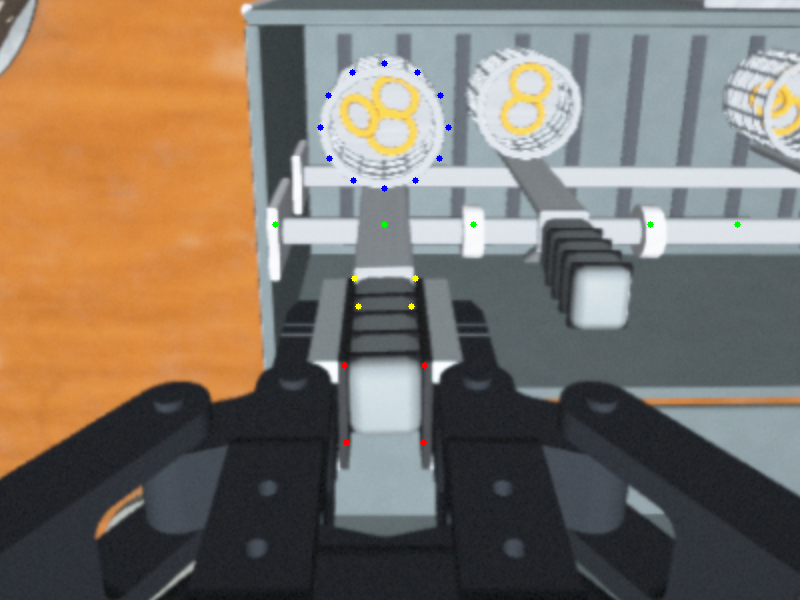

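View pics/w12s.png

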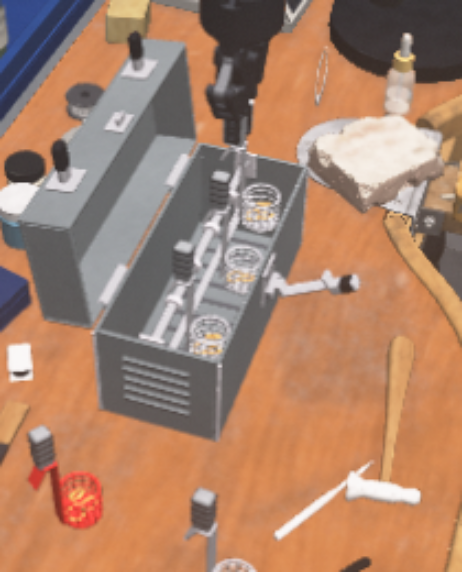

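Request:
move_arm --rows "0 -0.05 0.9 0 0 0 0; 0 0 0.9 0 0 0 0; 0 0 0.4 0 0 0 0; 0 0.05 0.4 0 0 0 0; 0 0.05 0.4 0 0 0 0; 0 0 0 0 0 0 0; 0 0 0 0 0 0 0"

```text
time_s: 20.6
eef_pos: [0.5757, -0.1589, 0.1967]
eef_rot: [-0.0, 0.704, 0.71, -0.0]
wrist_force: [-0.0, 0.8, -0.9]
opening: 0.157
```

```bash
python3 hang.py -104 w13
```

```text
t 20.6 tcp [ 0.5757 -0.1589  0.1967] xyaw 90.46 zax [-0.  0. -1.] pinch dryer mm [   7.2 -104.   142.8] F [-0.   0.8 -0.9] op 0.157 q [-0.47  0.34  1.64  0.    1.16 -2.05]
shift tool cm [ -0.    -0.33 -11.22] world tgt [ 0.5725 -0.159   0.255 ]
```

View pics/w13.png

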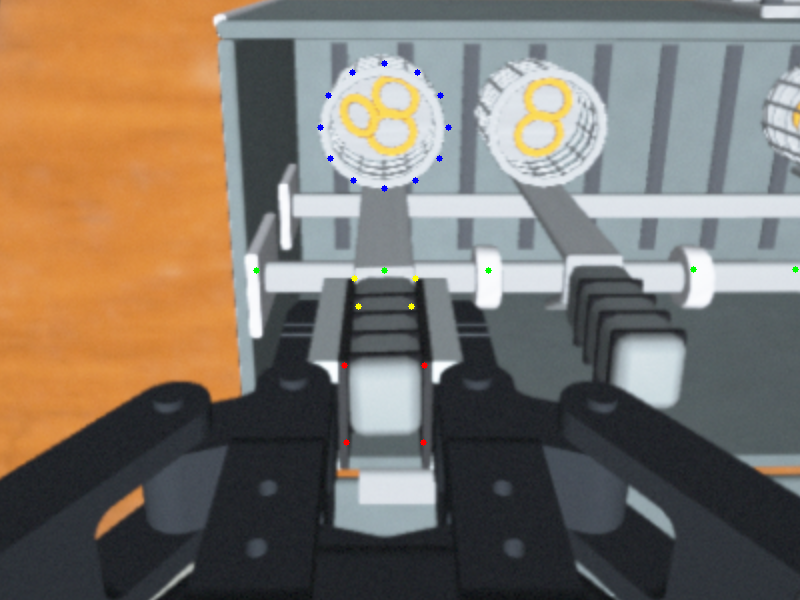

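View pics/w13s.png

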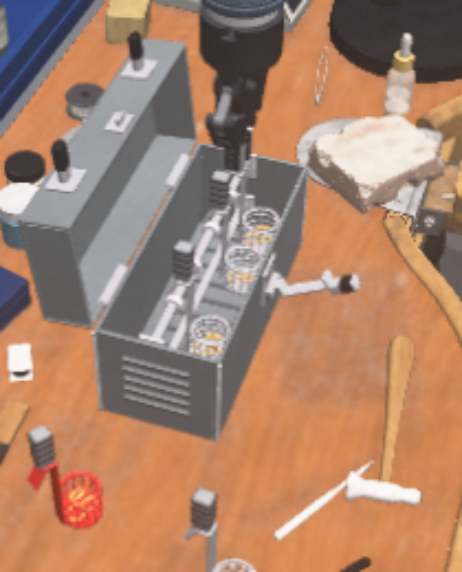

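Request:
move_arm --rows "0 0.05 0.2 0 0 0 0; 0 0.05 0.2 0 0 0 0; 0 0.05 0.2 0 0 0 0; 0 0 0 0 0 0 0; 0 0 0 0 0 0 0"

```text
time_s: 21.2
eef_pos: [0.5771, -0.1588, 0.1906]
eef_rot: [-0.0, 0.704, 0.71, -0.0]
wrist_force: [-1.0, -0.5, -1.2]
opening: 0.156
```

```bash
python3 hang.py -104 w14
```

```text
t 21.2 tcp [ 0.5771 -0.1588  0.1906] xyaw 90.46 zax [-0.  0. -1.] pinch dryer mm [   8.6 -103.9  136.7] F [-1.  -0.5 -1.2] op 0.156 q [-0.47  0.35  1.64 -0.    1.15 -2.05]
shift tool cm [-1.000e-02 -4.700e-01 -1.182e+01] world tgt [ 0.5725 -0.159   0.255 ]
```

View pics/w14.png

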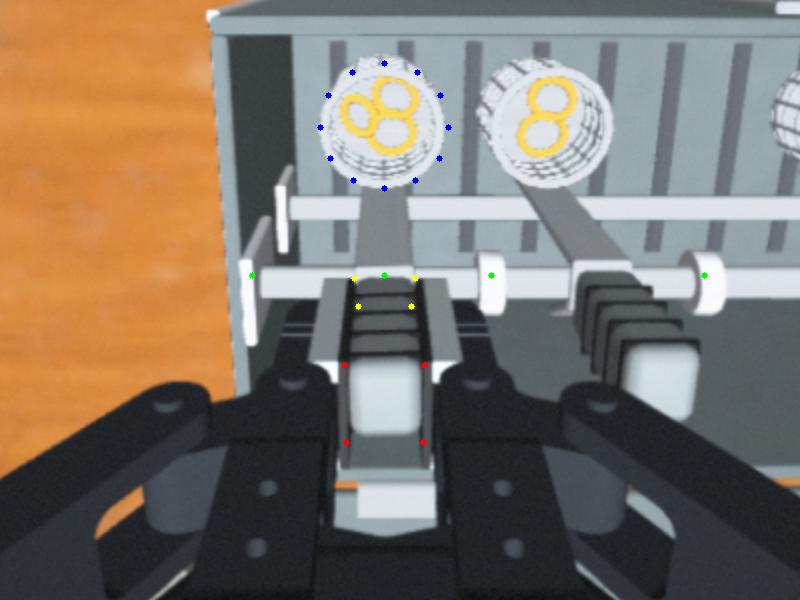

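Request:
move_arm --rows "0 0.05 0.1 0 0 0 0; 0 0.03 0.1 0 0 0 0; 0 0 0.1 0 0 0 0; 0 0 0 0 0 0 0; 0 0 0 0 0 0 0"

```text
time_s: 21.8
eef_pos: [0.5778, -0.1589, 0.1891]
eef_rot: [-0.0, 0.704, 0.71, -0.0]
wrist_force: [-5.7, 1.5, 8.4]
opening: 0.156
```

```bash
python3 hang.py -104 w15
```

```text
t 21.8 tcp [ 0.5778 -0.1589  0.1891] xyaw 90.47 zax [-0.001 -0.    -1.   ] pinch dryer mm [   9.3 -104.   135.2] F [-5.7  1.5  8.4] op 0.156 q [-0.47  0.36  1.64 -0.    1.15 -2.04]
shift tool cm [ -0.    -0.54 -11.98] world tgt [ 0.5725 -0.159   0.255 ]
```

It touches down at pinch z=135.2 (expected 135), so it is seated. I'll release with a narrow opening and rise straight up.

Request:
move_arm --rows "0 0 0 0 0 0 0.2; 0 0 0 0 0 0 0.25; 0 0 0 0 0 0 0.3; 0 0 0 0 0 0 0.3; 0 0 -1 0 0 0 0.3; 0 0 -1.5 0 0 0 0.3; 0 0 -2 0 0 0 0.3; 0 0 -3 0 0 0 0.3; 0 0 -4 0 0 0 0.5; 0 0 -4 0 0 0 0.5; 0 0 0 0 0 0 0.5"

```text
time_s: 23.0
eef_pos: [0.5803, -0.1599, 0.352]
eef_rot: [0.007, 0.704, 0.71, 0.002]
wrist_force: [0.2, -0.9, 0.8]
opening: 0.501
```

```bash
python3 hang.py -104 w16
python3 - <<'E'
from h import *
c=cam('top'); cv2.imwrite('pics/t16.png',cv2.resize(c['color'][120:320,160:500],None,fx=2.3,fy=2.3))
E
```

```text
t 23.0 tcp [ 0.5803 -0.1599  0.352 ] xyaw 90.47 zax [ 0.012 -0.006 -1.   ] pinch dryer mm [  12.5 -105.4  298.1] F [ 0.2 -0.9  0.8] op 0.501 q [-0.47  0.2   1.49  0.    1.44 -2.04]
shift tool cm [ 0.16 -0.91  4.29] world tgt [ 0.5725 -0.159   0.255 ]
```

View pics/w16.png

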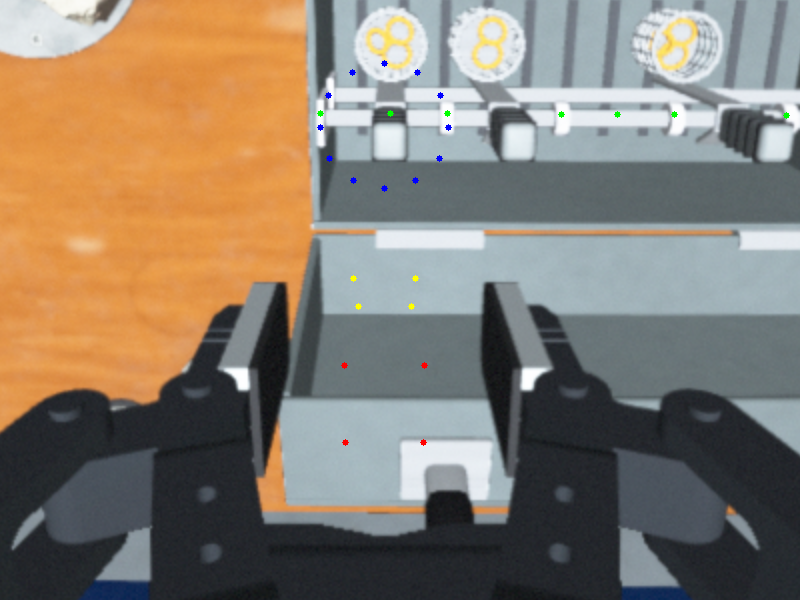

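View pics/w16s.png

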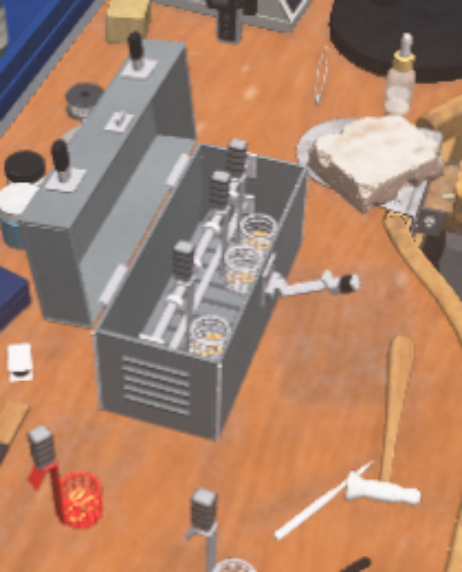

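View pics/t16.png

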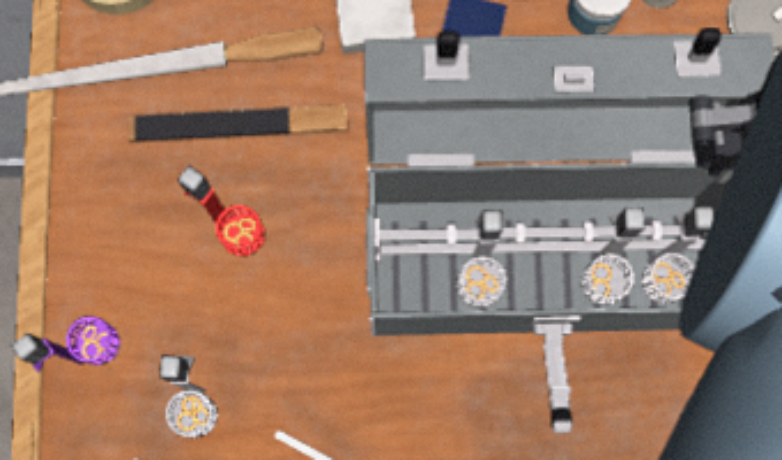

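Basket A hangs at about -104 beside the others, and basket B has not moved. Going to B.

Request:
move_arm --rows "1.5 -2 0 0 0 0 0.5; 3.2 -0.8 0 0 0 0 0.5; 3.2 -0.8 0 0 0 0 0.5; 3.4 -0.8 0 0 0 0 0.5; 3.4 -0.8 0 0 0 0 0.5; 3.4 -0.8 0 0 0 0 0.5; 3.4 -0.8 0 0 0 0 0.5; 3.4 -0.8 0 0 0 0 0.5; 3.4 -0.8 0 0 0 0 0.5; 3.4 -0.8 0 0 0 0 0.5; 3.5 -0.8 0 0 0 0 0.5; 3.5 -0.8 0 0 0 0 0.5; 0 0 3 0 0 8.4 0.5; 0 0 3 0 0 8.4 0.5; 0 0 3 0 0 0 0.5; 0 0 0 0 0 0 0.5; 0 0 0 0 0 0 0.5"

```text
time_s: 24.85
eef_pos: [0.4662, 0.2271, 0.2521]
eef_rot: [-0.001, 0.8, 0.6, -0.001]
wrist_force: [0.3, 0.4, 0.2]
opening: 0.505
```

```bash
python3 bk.py .4447 .2352 -16.5 w17
```

```text
t 24.85 tcp [0.4662 0.2271 0.2521] xyaw 73.68 zax [-0.003 -0.001 -1.   ] pinch dryer mm [-99.5 282.8 198.2] F [0.3 0.4 0.2] op 0.505 q [ 0.22  0.11  1.8  -0.    1.24 -1.06]
shift [0.18 0.54 8.12] turn rz 0.2
offset 329 302 topc [629.37252006 552.40578308]
```

View pics/w17.png

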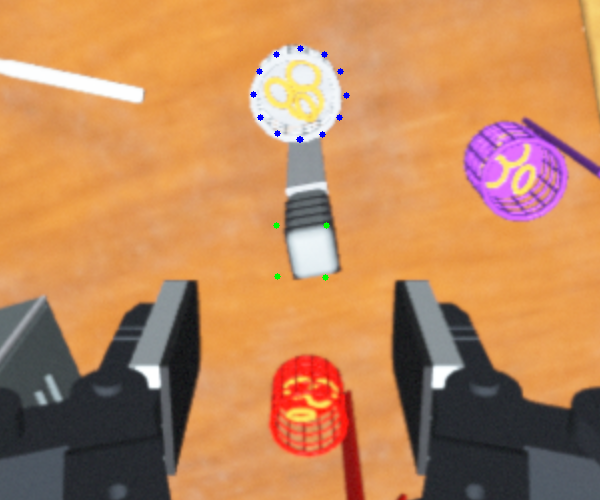

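The grip is rotated relative to my estimate, so yaw is about -8°. Adjusting.

Request:
move_arm --rows "0.5 0.5 0 0 0 0 0.5; 0 0 1.5 0 0 -8.3 0.5; 0 0 2 0 0 0 0.5; 0 0 0.5 0 0 0 0.5; 0 0 0 0 0 0 0.5"

```text
time_s: 25.4
eef_pos: [0.4734, 0.2307, 0.2131]
eef_rot: [-0.0, 0.755, 0.656, -0.0]
wrist_force: [-0.7, -0.6, 0.2]
opening: 0.497
```

```bash
python3 bk.py .4445 .2345 -8 w18
```

```text
t 25.4 tcp [0.4734 0.2307 0.2131] xyaw 81.93 zax [-0.  0. -1.] pinch dryer mm [-92.3 286.4 159.2] F [-0.7 -0.6  0.2] op 0.497 q [ 0.23  0.18  1.81  0.    1.16 -1.2 ]
shift [-0.02 -0.11  4.22] turn rz -0.1
offset 322 342 topc [622.28045933 592.23695928]
```

View pics/w18.png

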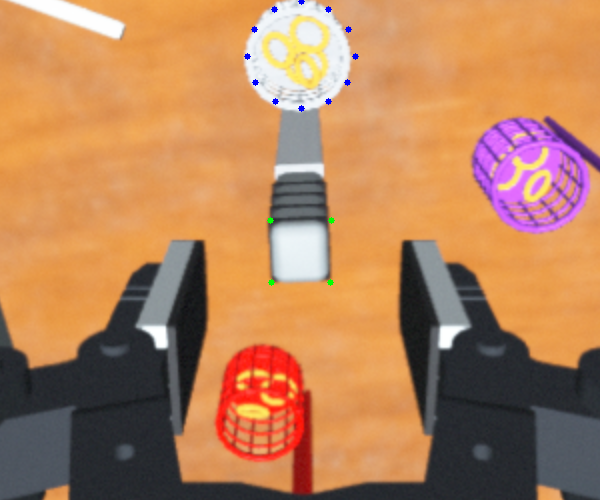

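Request:
move_arm --rows "0 -0.1 1.5 0 0 0 0.5; 0 0 1.5 0 0 0 0.5; 0 0 1.2 0 0 0 0.5; 0 0 0 0 0 0 0; 0 0 0 0 0 0 0; 0 0 0 0 0 0 0; 0 0 0 0 0 0 0; 0 0 0 0 0 0 0; 0 0 0 0 0 0 0; 0 0 -1 0 0 0 0; 0 0 -3 0 0 0 0; 0 0 -4 0 0 0 0; 0 0 -4 0 0 0 0; 0 0 -4 0 0 0 0; 0 0 -2 0 0 0 0; 0 0 0 0 0 -8.3 0; 0 0 0 0 0 0 0; 0 0 0 0 0 0 0"

```text
time_s: 27.25
eef_pos: [0.4716, 0.2307, 0.3506]
eef_rot: [-0.0, 0.707, 0.707, -0.0]
wrist_force: [0.7, 0.5, -0.9]
opening: 0.151
```

```bash
python3 hang.py 104 w19
```

```text
t 27.25 tcp [0.4716 0.2307 0.3506] xyaw 90.06 zax [-0.001 -0.    -1.   ] pinch dryer mm [-94.  286.4 296.7] F [ 0.7  0.5 -0.9] op 0.151 q [ 0.23  0.03  1.68  0.    1.44 -1.34]
shift tool cm [-18.18   9.92   4.16] world tgt [0.5709 0.049  0.255 ]
```

View pics/w19.png

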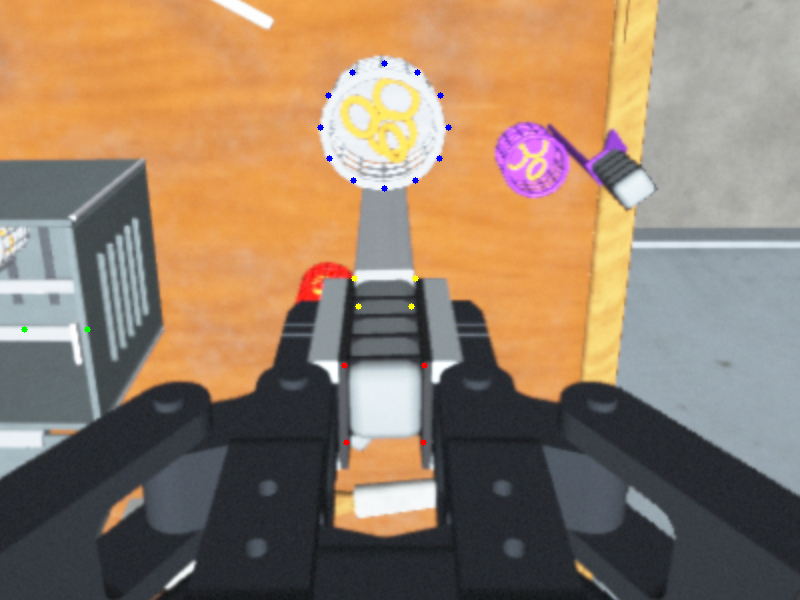

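Request:
move_arm --rows "-2.6 1.4 0 0 0 -0.4 0; -2.6 1.4 0 0 0 0 0; -2.6 1.4 0 0 0 0 0; -2.6 1.4 0 0 0 0 0; -2.6 1.5 0 0 0 0 0; -2.6 1.5 0 0 0 0 0; -2.6 1.5 0 0 0 0 0; 0 0 0 0 0 0 0; 0 0 3 0 0 0 0; 0 0 3 0 0 0 0; 0 0 3 0 0 0 0; 0 0 2 0 0 0 0; 0 0 0.5 0 0 0 0; 0 0 0 0 0 0 0; 0 0 0 0 0 0 0"

```text
time_s: 28.85
eef_pos: [0.5755, 0.0501, 0.237]
eef_rot: [0.001, 0.703, 0.711, 0.0]
wrist_force: [-1.2, 1.7, -1.8]
opening: 0.157
```

```bash
python3 hang.py 104 w20
```

```text
t 28.85 tcp [0.5755 0.0501 0.237 ] xyaw 90.65 zax [ 0.001 -0.    -1.   ] pinch dryer mm [  8.6 105.  183.1] F [-1.2  1.7 -1.8] op 0.157 q [-0.12  0.25  1.66  0.    1.22 -1.7 ]
shift tool cm [-0.1  -0.45 -7.19] world tgt [0.5709 0.049  0.255 ]
```

View pics/w20.png

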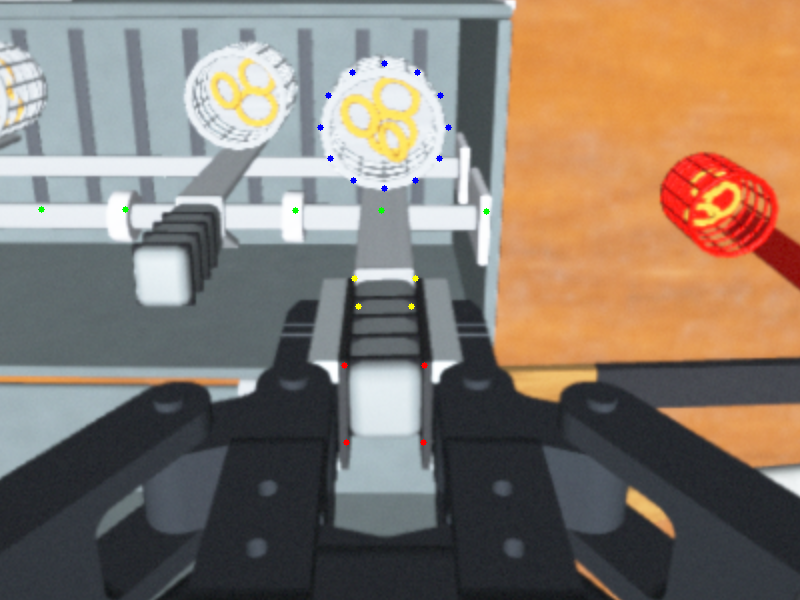

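Request:
move_arm --rows "-0.15 -0.15 0 0 0 0.2 0; 0 0 1 0 0 0 0; 0 0 1 0 0 0 0; 0 0 0.8 0 0 0 0; 0 0 0.4 0 0 0 0; 0 0 0.4 0 0 0 0; 0 0.05 0.4 0 0 0 0; 0 0 0 0 0 0 0; 0 0 0 0 0 0 0"

```text
time_s: 29.85
eef_pos: [0.5741, 0.0484, 0.1959]
eef_rot: [0.0, 0.704, 0.71, 0.0]
wrist_force: [0.2, -0.3, -1.0]
opening: 0.151
```

```bash
python3 hang.py 104 w21
```

```text
t 29.85 tcp [0.5741 0.0484 0.1959] xyaw 90.46 zax [ 0. -0. -1.] pinch dryer mm [  7.2 103.3 142. ] F [ 0.2 -0.3 -1. ] op 0.151 q [-0.12  0.3   1.69 -0.    1.15 -1.7 ]
shift tool cm [  0.07  -0.32 -11.3 ] world tgt [0.5709 0.049  0.255 ]
```

View pics/w21.png

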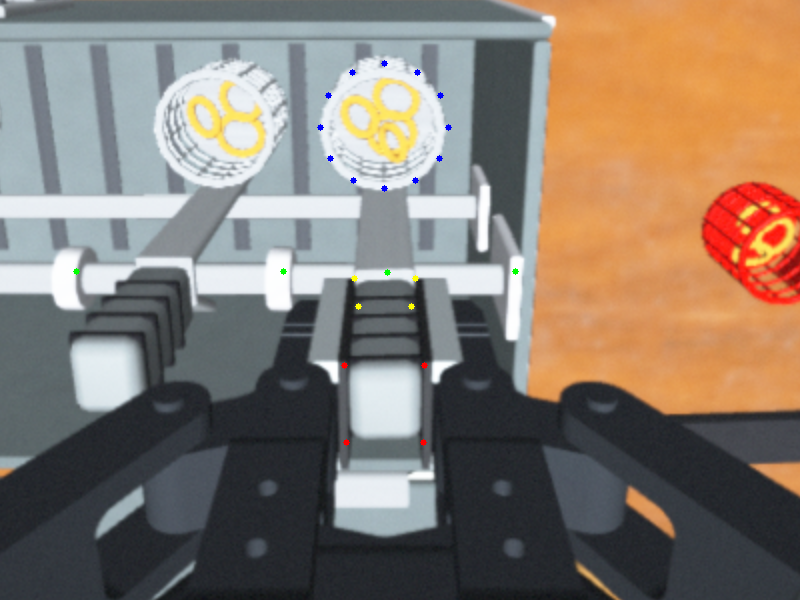

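The same picture as with basket A at this stage, and no force. Continuing as before.

Request:
move_arm --rows "0 0.05 0.2 0 0 0 0; 0 0.05 0.2 0 0 0 0; 0 0.05 0.1 0 0 0 0; 0 0.04 0.1 0 0 0 0; 0 0 0.1 0 0 0 0; 0 0 0 0 0 0 0; 0 0 0 0 0 0 0"

```text
time_s: 30.65
eef_pos: [0.5757, 0.0484, 0.1893]
eef_rot: [-0.0, 0.704, 0.71, -0.0]
wrist_force: [-3.6, 0.6, 4.9]
opening: 0.155
```

```bash
python3 hang.py 104 w22
```

```text
t 30.65 tcp [0.5757 0.0484 0.1893] xyaw 90.46 zax [-0.001 -0.    -1.   ] pinch dryer mm [  8.7 103.3 135.4] F [-3.6  0.6  4.9] op 0.155 q [-0.12  0.31  1.69 -0.    1.14 -1.7 ]
shift tool cm [  0.07  -0.48 -11.96] world tgt [0.5709 0.049  0.255 ]
```

View pics/w22.png

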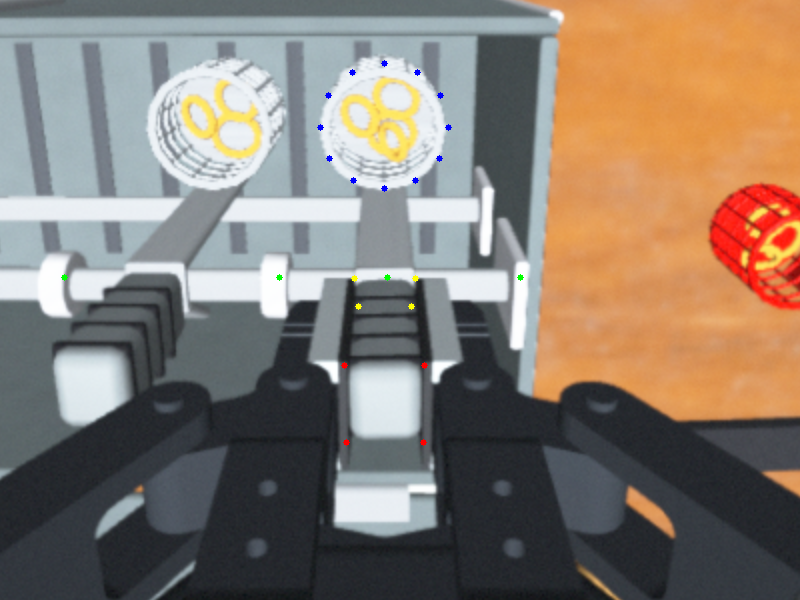

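Seated: contact at z=135.4. Releasing, rising and backing off to look from all cameras.

Request:
move_arm --rows "0 0 0 0 0 0 0.2; 0 0 0 0 0 0 0.25; 0 0 0 0 0 0 0.3; 0 0 0 0 0 0 0.3; 0 0 -1 0 0 0 0.3; 0 0 -1.5 0 0 0 0.3; 0 0 -2 0 0 0 0.3; 0 0 -3 0 0 0 0.3; 0 0 -4 0 0 0 0.4; 0 0 -4 0 0 0 0.4; 0 0 -4 0 0 0 0.4; 0 -3 -2 0 0 0 0.4; 0 -4 0 0 0 0 0.4; 0 -4 0 0 0 0 0.4; 0 -4 0 0 0 0 0.4; 0 0 0 0 0 0 0.4; 0 0 0 0 0 0 0.4"

```text
time_s: 32.45
eef_pos: [0.4255, 0.0472, 0.4057]
eef_rot: [0.002, 0.704, 0.71, 0.001]
wrist_force: [0.2, 0.1, 0.3]
opening: 0.401
```

Run:
```python
from h import *
st([110.5,85,245])
cam('wrist','w23')
c=cam('scene'); cv2.imwrite('pics/s23.png',cv2.resize(c['color'][80:400,240:450],None,fx=1.9,fy=1.9))
```

```text
t 32.45 tcp [0.4255 0.0472 0.4057] xyaw 90.45 zax [ 0.004 -0.001 -1.   ] pinch dryer mm [-141.2  103.2  351.8] F [0.2 0.1 0.3] op 0.401 q [-0.17 -0.24  1.81  0.    1.56 -1.75]
shift tool cm [-1.83 25.12 10.78] world tgt [0.6776 0.0308 0.245 ]
```

View pics/w23.png

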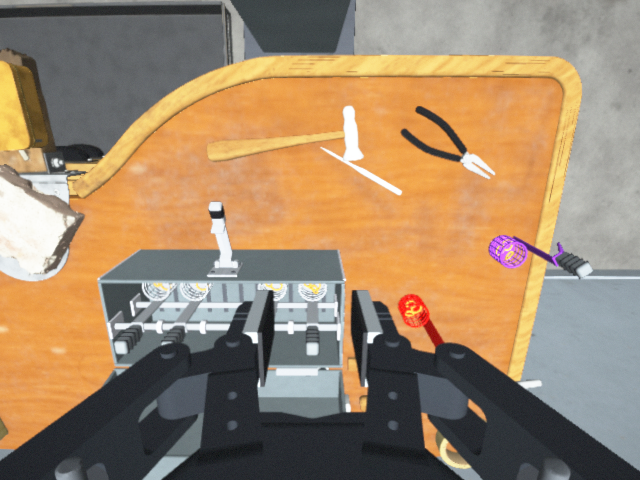

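View pics/s23.png

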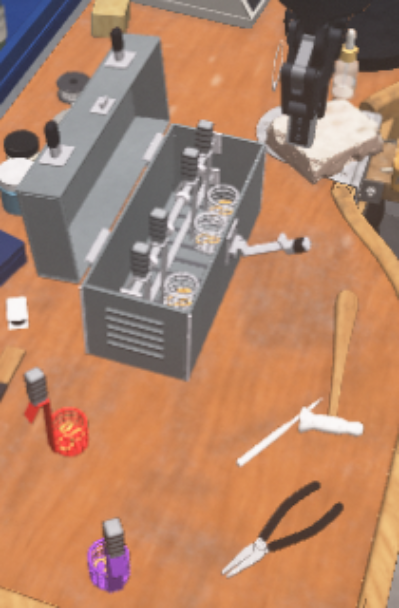

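All four baskets hang and no silver basket is left on the bench. Now for closing the lid, via the left lug again.

Request:
move_arm --rows "-0.6 3.2 0 0 0 0 0.4; -0.6 3.2 0 0 0 0 0.4; -0.7 3.2 0 0 0 0 0.4; 0 3.2 0 0 0 0 0.4; 0 3.3 0 0 0 0 0.4; 0 3.3 0 0 0 0 0.4; 0 3.3 0 0 0 0 0.4; 0 3.3 0 0 0 0 0.4; 0 0 3 0 0 0 0.4; 0 0 2 0 0 0 0.4; 0 0 0 0 0 0 0.4; 0 0 0 0 0 0 0.4"

```text
time_s: 33.75
eef_pos: [0.6866, 0.0302, 0.3532]
eef_rot: [-0.001, 0.704, 0.71, -0.0]
wrist_force: [-0.1, -0.9, 1.2]
opening: 0.399
```

```bash
cat > lid.py <<'E'
from h import *
import sys
fn=sys.argv[1]
p,M=st([118.6,84,244])
c=cam('wrist'); im=c['color'].copy()
for t,col in((1.7,(0,0,255)),(1.8,(0,255,0)),(1.9,(255,0,0))):
    def pos(r): return [r[0]*np.cos(t)+r[1]*np.sin(t)+58,85,-r[0]*np.sin(t)+r[1]*np.cos(t)+112]
    for u in proj(c,dry(np.array([pos((-140,28)),pos((-154,28)),pos((-116,28))])/1000)): cv2.circle(im,tuple(np.int32(np.round(u))),2,col,-1)
cv2.imwrite('pics/'+fn+'.png',im)
E
python3 lid.py w24
```

```text
t 33.75 tcp [0.6866 0.0302 0.3532] xyaw 90.46 zax [-0.001  0.    -1.   ] pinch dryer mm [119.4  84.3 299.3] F [-0.1 -0.9  1.2] op 0.399 q [-0.13  0.4   1.24  0.    1.51 -1.71]
shift tool cm [-0.04 -0.08  5.53] world tgt [0.6857 0.0299 0.244 ]
```

View pics/w24.png

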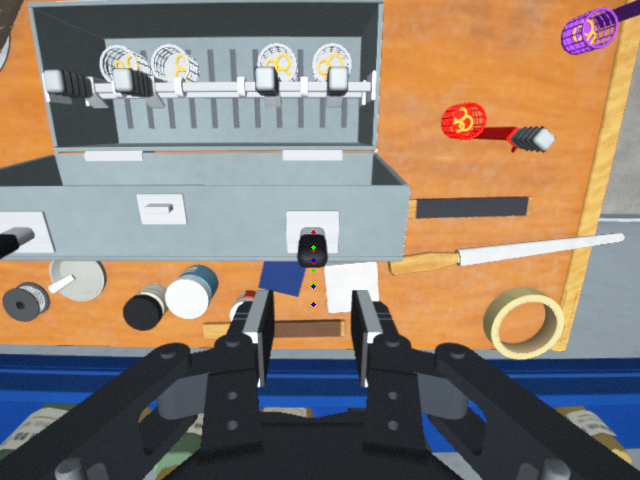

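Run:
```python
from h import *
c=cam('wrist')
cv2.imwrite('pics/w25.png',cv2.resize(c['color'][190:310,240:400],None,fx=5,fy=5,interpolation=cv2.INTER_CUBIC))
for t in(1.6,1.65,1.7,1.75,1.8,1.85):
    def pos(r,y): return [r[0]*np.cos(t)+r[1]*np.sin(t)+58,y,-r[0]*np.sin(t)+r[1]*np.cos(t)+112]
    print(t,np.round(pos((-140,28),85)),'pt,tip-top(33),tip-bot(23),base',np.round((proj(c,dry(np.array([pos((-140,28),85),pos((-154,33),85),pos((-154,23),85),pos((-116,28),85),pos((-116,48),140)])/1000))-[240,190])*5).tolist())
```

```text
1.6 [ 90.  85. 251.] pt,tip-top(33),tip-bot(23),base [[366.0, 173.0], [367.0, 266.0], [367.0, 164.0], [366.0, 113.0], [834.0, 279.0]]
1.65 [ 97.  85. 249.] pt,tip-top(33),tip-bot(23),base [[366.0, 234.0], [367.0, 335.0], [367.0, 238.0], [366.0, 158.0], [824.0, 317.0]]
1.7 [104.  85. 247.] pt,tip-top(33),tip-bot(23),base [[366.0, 290.0], [366.0, 397.0], [367.0, 307.0], [365.0, 201.0], [815.0, 351.0]]
1.75 [111.  85. 245.] pt,tip-top(33),tip-bot(23),base [[366.0, 342.0], [366.0, 454.0], [366.0, 370.0], [365.0, 240.0], [805.0, 383.0]]
1.8 [117.  85. 242.] pt,tip-top(33),tip-bot(23),base [[366.0, 389.0], [366.0, 505.0], [366.0, 428.0], [365.0, 276.0], [795.0, 410.0]]
1.85 [123.  85. 239.] pt,tip-top(33),tip-bot(23),base [[366.0, 432.0], [366.0, 550.0], [366.0, 479.0], [365.0, 310.0], [786.0, 435.0]]
```

View pics/w25.png

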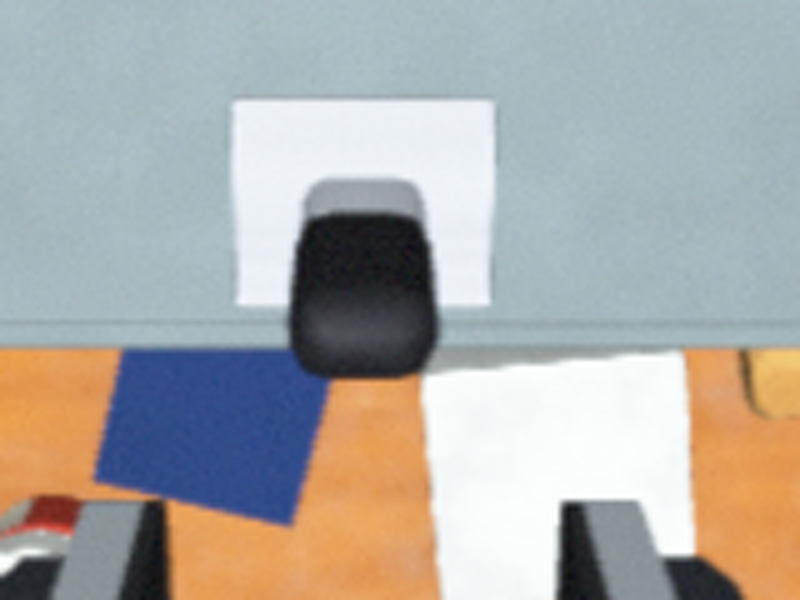

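The lug tip (rows 290–375 in the crop) fits a lid angle of about 1.69, still past upright. I'll grip there.

Request:
move_arm --rows "0.07 -1.7 0 0 0 0 0.4; 0 0 2 0 0 0 0.4; 0 0 2 0 0 0 0.4; 0 0 1.1 0 0 0 0.4; 0 0 0 0 0 0 0.4; 0 0 0 0 0 0 0; 0 0 0 0 0 0 0; 0 0 0 0 0 0 0; 0 0 0 0 0 0 0; 0 0 0 0 0 0 0; 0 0 0 0 0 0 0"

```text
time_s: 34.95
eef_pos: [0.6698, 0.0302, 0.3045]
eef_rot: [0.001, 0.704, 0.71, 0.001]
wrist_force: [0.2, -3.7, 6.5]
opening: 0.148
```

```bash
python3 lid.py w26
python3 - <<'E'
from h import *
o=[102.5-58,248.5-112.]; print(np.hypot(*o))
r0=np.array([-140,28.])
def pos(t): return np.array([r0[0]*np.cos(t)+r0[1]*np.sin(t), -r0[0]*np.sin(t)+r0[1]*np.cos(t)])
ts=np.arange(1.7,-0.01,-.05)
for a,b in zip(ts[:-1],ts[1:]): d=(pos(b)-pos(a))/10; print(round(b,2),'0 %.2f %.2f 0 0 0 0;'%(d[0],-d[1]),np.round(pos(b)+[58,112],1))
E
```

```text
t 34.95 tcp [0.6698 0.0302 0.3045] xyaw 90.43 zax [ 0.003 -0.001 -1.   ] pinch dryer mm [102.9  84.4 250.6] F [ 0.2 -3.7  6.5] op 0.148 q [-0.13  0.39  1.35 -0.    1.4  -1.71]
shift tool cm [-0.04  1.57  0.66] world tgt [0.6857 0.0299 0.244 ]
143.57054015361228
1.65 0 -0.68 -0.21 0 0 0 0; [ 97.  249.3]
1.6 0 -0.69 -0.18 0 0 0 0; [ 90.1 251.1]
1.55 0 -0.70 -0.14 0 0 0 0; [ 83.1 252.6]
1.5 0 -0.71 -0.11 0 0 0 0; [ 76.  253.6]
1.45 0 -0.71 -0.07 0 0 0 0; [ 68.9 254.4]
1.4 0 -0.71 -0.04 0 0 0 0; [ 61.8 254.7]
1.35 0 -0.71 -0.00 0 0 0 0; [ 54.7 254.7]
1.3 0 -0.71 0.03 0 0 0 0; [ 47.5 254.4]
1.25 0 -0.71 0.07 0 0 0 0; [ 40.4 253.7]
1.2 0 -0.71 0.11 0 0 0 0; [ 33.4 252.6]
1.15 0 -0.70 0.14 0 0 0 0; [ 26.4 251.2]
1.1 0 -0.69 0.18 0 0 0 0; [ 19.5 249.5]
1.05 0 -0.68 0.21 0 0 0 0; [ 12.6 247.4]
1.0 0 -0.67 0.24 0 0 0 0; [  5.9 244.9]
0.95 0 -0.66 0.28 0 0 0 0; [ -0.7 242.2]
0.9 0 -0.64 0.31 0 0 0 0; [ -7.1 239.1]
0.85 0 -0.63 0.34 0 0 0 0; [-13.4 235.7]
0.8 0 -0.61 0.37 0 0 0 0; [-19.5 231.9]
0.75 0 -0.59 0.40 0 0 0 0; [-25.4 227.9]
0.7 0 -0.57 0.43 0 0 0 0; [-31.  223.6]
0.65 0 -0.55 0.46 0 0 0 0; [-36.5 219. ]
0.6 0 -0.52 0.49 0 0 0 0; [-41.7 214.2]
0.55 0 -0.50 0.51 0 0 0 0; [-46.7 209. ]
0.5 0 -0.47 0.54 0 0 0 0; [-51.4 203.7]
0.45 0 -0.44 0.56 0 0 0 0; [-55.9 198.1]
0.4 0 -0.42 0.58 0 0 0 0; [-60.  192.3]
0.35 0 -0.39 0.60 0 0 0 0; [-63.9 186.3]
0.3 0 -0.36 0.62 0 0 0 0; [-67.5 180.1]
0.25 0 -0.32 0.64 0 0 0 0; [-70.7 173.8]
0.2 0 -0.29 0.65 0 0 0 0; [-73.6 167.3]
0.15 0 -0.26 0.66 0 0 0 0; [-76.2 160.6]
0.1 0 -0.23 0.68 0 0 0 0; [-78.5 153.8]
0.05 0 -0.19 0.69 0 0 0 0; [-80.4 147. ]
-0.0 0 -0.16 0.70 0 0 0 0; [-82. 140.]
```

View pics/w26.png

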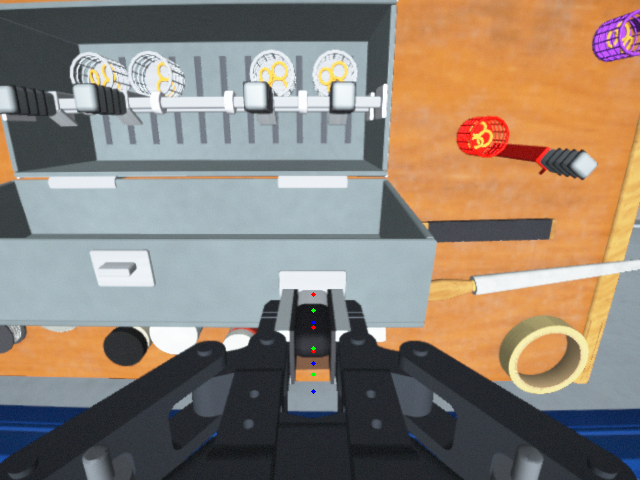

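Request:
move_arm --rows "0 -0.68 -0.21 0 0 0 0; 0 -0.69 -0.18 0 0 0 0; 0 -0.7 -0.14 0 0 0 0; 0 -0.71 -0.11 0 0 0 0; 0 -0.72 -0.07 0 0 0 0; 0 -0.72 -0.04 0 0 0 0; 0 -0.72 0 0 0 0 0; 0 -0.72 0.03 0 0 0 0; 0 -0.72 0.07 0 0 0 0; 0 -0.72 0.11 0 0 0 0; 0 -0.71 0.14 0 0 0 0; 0 -0.7 0.18 0 0 0 0; 0 -0.69 0.21 0 0 0 0; 0 -0.68 0.24 0 0 0 0; 0 -0.67 0.28 0 0 0 0; 0 -0.65 0.31 0 0 0 0; 0 0 0 0 0 0 0"

```text
time_s: 36.7
eef_pos: [0.5574, 0.0294, 0.2952]
eef_rot: [0.001, 0.704, 0.71, 0.001]
wrist_force: [1.4, -5.1, 0.3]
opening: 0.147
```

Run:
```python
from h import *
st([-7.1,85,239])
c=cam('scene'); cv2.imwrite('pics/s27.png',cv2.resize(c['color'][80:300,240:450],None,fx=2.5,fy=2.5))
```

```text
t 36.7 tcp [0.5574 0.0294 0.2952] xyaw 90.45 zax [ 0.003 -0.001 -1.   ] pinch dryer mm [ -9.5  84.4 241.3] F [ 1.4 -5.1  0.3] op 0.147 q [-0.16  0.15  1.66 -0.    1.33 -1.74]
shift tool cm [0.06 0.24 0.23] world tgt [0.56   0.0299 0.239 ]
```

View pics/s27.png

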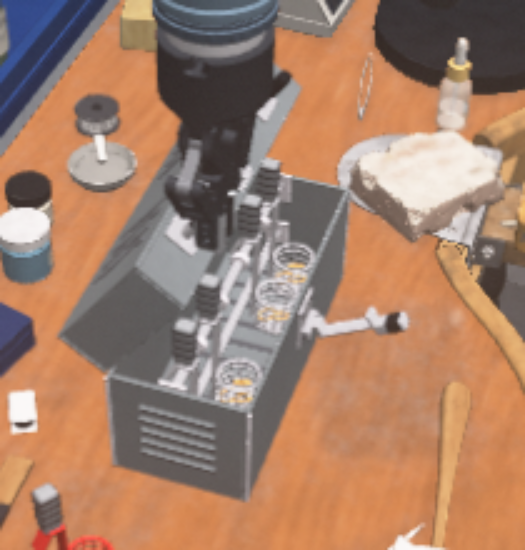

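Request:
move_arm --rows "0 -0.63 0.34 0 0 0 0; 0 -0.61 0.37 0 0 0 0; 0 -0.59 0.4 0 0 0 0; 0 -0.57 0.43 0 0 0 0; 0 -0.55 0.46 0 0 0 0; 0 -0.52 0.49 0 0 0 0; 0 -0.5 0.51 0 0 0 0; 0 -0.47 0.54 0 0 0 0; 0 -0.44 0.56 0 0 0 0; 0 -0.42 0.58 0 0 0 0; 0 -0.39 0.6 0 0 0 0; 0 -0.36 0.62 0 0 0 0; 0 -0.32 0.64 0 0 0 0; 0 -0.29 0.65 0 0 0 0; 0 -0.26 0.66 0 0 0 0; 0 -0.23 0.68 0 0 0 0; 0 0 0 0 0 0 0"

```text
time_s: 38.45
eef_pos: [0.4856, 0.0289, 0.2089]
eef_rot: [0.001, 0.704, 0.71, -0.0]
wrist_force: [1.0, -5.8, -0.9]
opening: 0.147
```

Run:
```python
from h import *
st([-82,85,140])
c=cam('scene'); cv2.imwrite('pics/s28.png',cv2.resize(c['color'][80:300,240:450],None,fx=2.5,fy=2.5))
```

```text
t 38.45 tcp [0.4856 0.0289 0.2089] xyaw 90.45 zax [ 0.001 -0.001 -1.   ] pinch dryer mm [-81.4  84.4 155. ] F [ 1.  -5.8 -0.9] op 0.147 q [-0.18  0.09  1.91 -0.    1.13 -1.76]
shift tool cm [ 0.06 -0.06  1.5 ] world tgt [0.4851 0.0294 0.14  ]
```

View pics/s28.png

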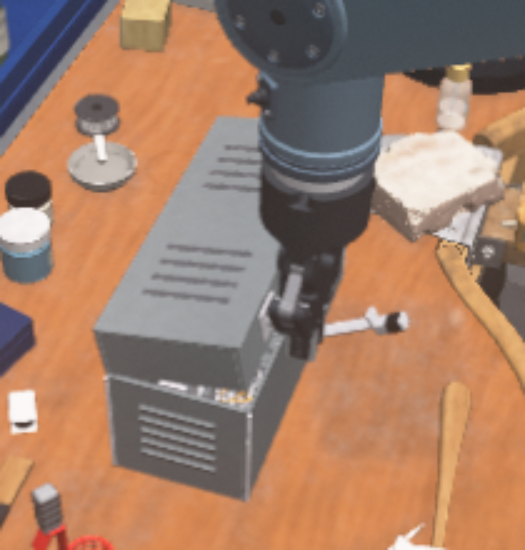

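Request:
move_arm --rows "0 -0.1 0.4 0 0 0 0; 0 -0.08 0.4 0 0 0 0; 0 -0.05 0.3 0 0 0 0; 0 -0.03 0.2 0 0 0 0; 0 0 0.15 0 0 0 0; 0 0 0.1 0 0 0 0; 0 0 0 0 0 0 0"

```text
time_s: 39.2
eef_pos: [0.4821, 0.0289, 0.1936]
eef_rot: [-0.001, 0.704, 0.71, -0.001]
wrist_force: [-5.0, -7.0, 3.8]
opening: 0.15
```

Run:
```python
from h import *
st([-82,85,140])
```

```text
t 39.2 tcp [0.4821 0.0289 0.1936] xyaw 90.49 zax [-0.003 -0.001 -1.   ] pinch dryer mm [-85.2  84.5 139.7] F [-5.  -7.   3.8] op 0.15 q [-0.19  0.11  1.93 -0.    1.1  -1.76]
shift tool cm [ 0.05  0.32 -0.03] world tgt [0.4851 0.0294 0.14  ]
```

Request:
move_arm --rows "0 0 0.1 0 0 0 0; 0 0 0.1 0 0 0 0; 0 0 0.1 0 0 0 0; 0 0 0 0 0 0 0; 0 0 0 0 0 0 0"

```text
time_s: 39.7
eef_pos: [0.4818, 0.0289, 0.1905]
eef_rot: [-0.001, 0.704, 0.71, -0.002]
wrist_force: [-6.0, -6.9, 4.5]
opening: 0.149
```

Run:
```python
from h import *
st([-82,85,140])
```

```text
t 39.7 tcp [0.4818 0.0289 0.1905] xyaw 90.49 zax [-0.003 -0.001 -1.   ] pinch dryer mm [-85.5  84.5 136.6] F [-6.  -6.9  4.5] op 0.149 q [-0.19  0.12  1.93 -0.    1.1  -1.76]
shift tool cm [ 0.05  0.35 -0.34] world tgt [0.4851 0.0294 0.14  ]
```

Request:
move_arm --rows "0 0 0.1 0 0 0 0; 0 0 0.1 0 0 0 0; 0 0 0.1 0 0 0 0; 0 0 0 0 0 0 0; 0 0 0 0 0 0 0"

```text
time_s: 40.2
eef_pos: [0.4815, 0.0289, 0.1874]
eef_rot: [-0.001, 0.704, 0.71, -0.002]
wrist_force: [-6.9, -7.2, 3.7]
opening: 0.144
```

Run:
```python
from h import *
st([-82,85,140])
cam('wrist','w29')
c=cam('scene'); cv2.imwrite('pics/s29.png',cv2.resize(c['color'][100:300,270:420],None,fx=3,fy=3))
```

```text
t 40.2 tcp [0.4815 0.0289 0.1874] xyaw 90.5 zax [-0.004 -0.001 -1.   ] pinch dryer mm [-85.8  84.5 133.5] F [-6.9 -7.2  3.7] op 0.144 q [-0.19  0.12  1.93 -0.    1.09 -1.76]
shift tool cm [ 0.05  0.37 -0.66] world tgt [0.4851 0.0294 0.14  ]
```

View pics/w29.png

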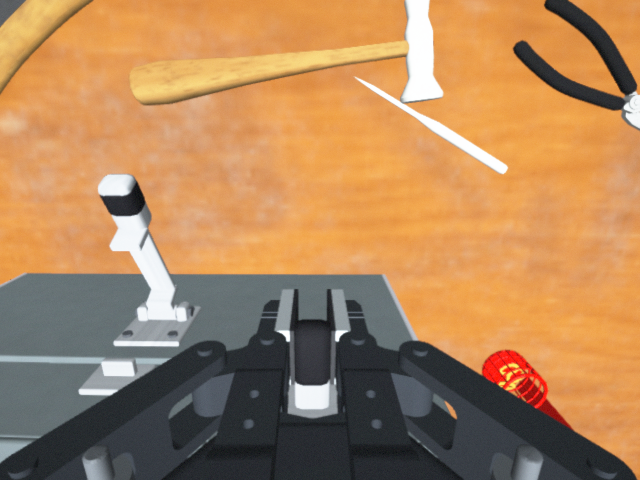

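View pics/s29.png

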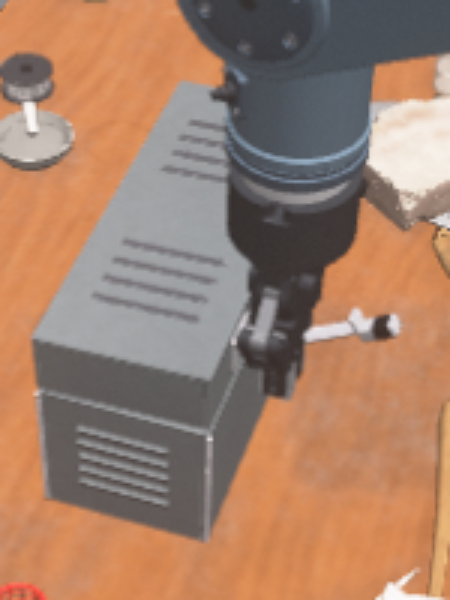

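The lid looks shut and the pads may be sliding on the lug. I'll release, then press the lug from above with closed fingertips to verify (the sleeve top should be at z≈145).

Request:
move_arm --rows "0 0 0 0 0 0 0.4; 0 0 0 0 0 0 0.4; 0 0 0 0 0 0 0.4; 0 0 -2 0 0 0 0.4; 0 0 -3 0 0 0 0.4; 0 0 0 0 0 0 0; 0 0 0 0 0 0 0; 0 0 0 0 0 0 0; 0 0 0 0 0 0 0; 0 0.2 0 0 0 0 0; 0 0 0 0 0 0 0"

```text
time_s: 41.4
eef_pos: [0.4849, 0.0294, 0.2373]
eef_rot: [-0.0, 0.704, 0.71, -0.0]
wrist_force: [-0.3, -0.3, 0.4]
opening: -0.003
```

Run:
```python
from h import *
st([-82,85,140])
c=cam('wrist');im=c['color'].copy()
for P in ([-82,85,145],[-96,78,145],[-96,92,145],[-58,140,160],[-58,140,112]):
    u=proj(c,dry(np.array([P])/1000))[0]; print(u); cv2.circle(im,tuple(np.int32(np.round(u))),2,(0,255,0),-1)
cv2.imwrite('pics/w30.png',im)
```

```text
t 41.4 tcp [0.4849 0.0294 0.2373] xyaw 90.46 zax [-0.001  0.    -1.   ] pinch dryer mm [-82.2  85.  183.4] F [-0.3 -0.3  0.4] op -0.003 q [-0.18  0.05  1.89  0.    1.2  -1.76]
shift tool cm [0.   0.02 4.34] world tgt [0.4851 0.0294 0.14  ]
[311.92337536 288.61297901]
[297.54225166 262.28921923]
[326.32594515 262.29565851]
[426.33464219 347.32979053]
[402.21447282 301.52034199]
```

View pics/w30.png

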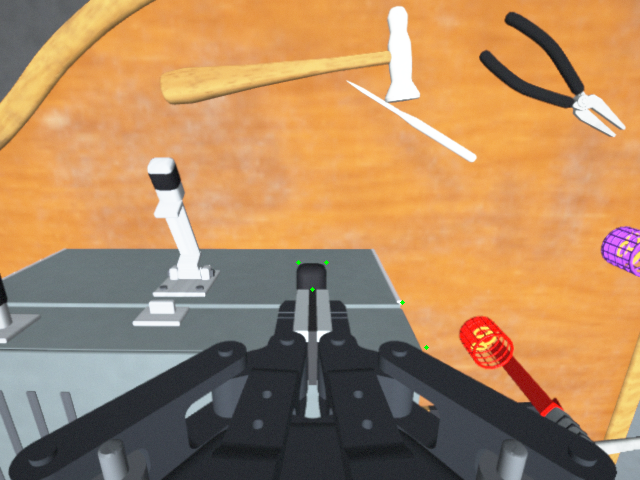

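Request:
move_arm --rows "0 -0.3 1 0 0 0 0; 0 0 0.6 0 0 0 0; 0 0 0.2 0 0 0 0; 0 0 0.1 0 0 0 0; 0 0 0.1 0 0 0 0; 0 0 0.1 0 0 0 0; 0 0 0 0 0 0 0"

```text
time_s: 42.15
eef_pos: [0.482, 0.0293, 0.2168]
eef_rot: [0.0, 0.704, 0.71, 0.0]
wrist_force: [-0.2, -0.4, 0.4]
opening: 0.001
```

Run:
```python
from h import *
st()
```

```text
t 42.15 tcp [0.482  0.0293 0.2168] xyaw 90.46 zax [ 0. -0. -1.] pinch dryer mm [-85.   84.9 162.9] F [-0.2 -0.4  0.4] op 0.001 q [-0.19  0.08  1.91 -0.    1.15 -1.76]
```

Request:
move_arm --rows "0 0 0.1 0 0 0 0; 0 0 0.1 0 0 0 0; 0 0 0.1 0 0 0 0; 0 0 0 0 0 0 0; 0 0 0 0 0 0 0"

```text
time_s: 42.65
eef_pos: [0.4822, 0.0293, 0.2163]
eef_rot: [0.0, 0.704, 0.71, 0.0]
wrist_force: [-9.7, -0.1, 21.4]
opening: -0.004
```

Run:
```python
from h import *
st()
```

```text
t 42.65 tcp [0.4822 0.0293 0.2163] xyaw 90.49 zax [ 0.001 -0.    -1.   ] pinch dryer mm [-84.8  84.9 162.4] F [-9.7 -0.1 21.4] op -0.004 q [-0.19  0.08  1.91 -0.    1.15 -1.76]
```

A firm stop at 21 N with no movement means the lid is fully shut. Now the hasp.

Request:
move_arm --rows "0 0 -2 0 0 0 0; 0 0 -1 0 0 0 0.5; -2.9 -1.6 0 0 0 0 0.5; -2.9 -1.6 0 0 0 0 0.5; -2.8 -1.7 0 0 0 0 0.5; 0 0 2 0 0 0 0.5; 0 0 2 0 0 0 0.5; 0 0 2 0 0 0 0.5; 0 0 0 0 0 0 0.5; 0 0 0 0 0 0 0.5"

```text
time_s: 43.65
eef_pos: [0.4336, -0.0571, 0.184]
eef_rot: [-0.0, 0.704, 0.71, -0.0]
wrist_force: [-0.7, -0.0, -0.2]
opening: 0.497
```

Run:
```python
from h import *
st([-133.6,-.7,95.2])
c=cam('wrist');im=c['color'].copy()
for t in (1.0,1.1,1.2):
    f=lambda a,b:[-64+(-a*np.cos(t)-b*np.sin(t)),0,76+b*np.cos(t)-a*np.sin(t)]
    for P in (f(14,84),f(14,70),f(14,56)):
        u=proj(c,dry(np.array([P])/1000))[0]; print(t,np.round(P),u)
cv2.imwrite('pics/w31.png',im)
```

```text
t 43.65 tcp [ 0.4336 -0.0571  0.184 ] xyaw 90.46 zax [-0.001  0.    -1.   ] pinch dryer mm [-134.1   -1.1  130.1] F [-0.7 -0.  -0.2] op 0.497 q [-0.4   0.02  2.05 -0.    1.07 -1.98]
shift tool cm [0.04 0.05 3.49] world tgt [ 0.4341 -0.0567  0.0952]
1.0 [-142.    0.  110.] [314.3097258  288.54194822]
1.0 [-130.    0.  102.] [314.13918731 304.49049063]
1.0 [-119.    0.   94.] [313.98907106 318.50285168]
1.1 [-145.    0.  102.] [314.20906704 275.33041077]
1.1 [-133.    0.   95.] [314.06325618 293.85799885]
1.1 [-120.    0.   89.] [313.93282574 310.38831164]
1.2 [-147.    0.   93.] [314.1089543  264.54231691]
1.2 [-134.    0.   88.] [313.98682593 284.99151232]
1.2 [-121.    0.   83.] [313.87575706 303.52545157]
```

View pics/w31.png

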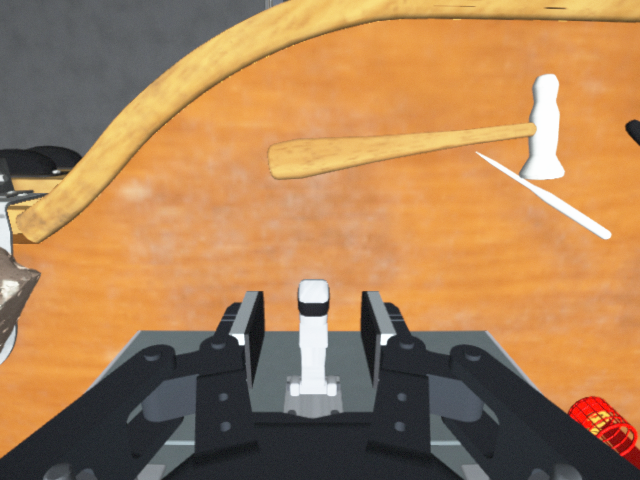

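Request:
move_arm --rows "0 0 1.5 0 0 0 0.5; 0 0 1.9 0 0 0 0.5; 0 0 0 0 0 0 0; 0 0 0 0 0 0 0; 0 0 0 0 0 0 0; 0 0 0 0 0 0 0; 0 0 0 0 0 0 0; 0 0 0 0 0 0 0; 0 0.2 -0.7 0 0 0 0; 0 0.3 -0.65 0 0 0 0; 0 0.4 -0.65 0 0 0 0; 0 0.4 -0.6 0 0 0 0; 0 0.5 -0.55 0 0 0 0; 0 0.55 -0.5 0 0 0 0; 0 0.6 -0.45 0 0 0 0; 0 0 0 0 0 0 0"

```text
time_s: 45.3
eef_pos: [0.4636, -0.0566, 0.1915]
eef_rot: [-0.0, 0.704, 0.71, 0.0]
wrist_force: [-3.5, 4.5, -1.6]
opening: 0.151
```

Run:
```python
from h import *
st([-79,0,147])
cam('wrist','w32')
```

```text
t 45.3 tcp [ 0.4636 -0.0566  0.1915] xyaw 90.46 zax [-0.     0.001 -1.   ] pinch dryer mm [-104.1   -0.8  137.6] F [-3.5  4.5 -1.6] op 0.151 q [-0.38  0.08  1.97  0.    1.09 -1.96]
shift tool cm [ 0.08  2.51 -0.94] world tgt [ 0.4887 -0.0556  0.147 ]
```

View pics/w32.png

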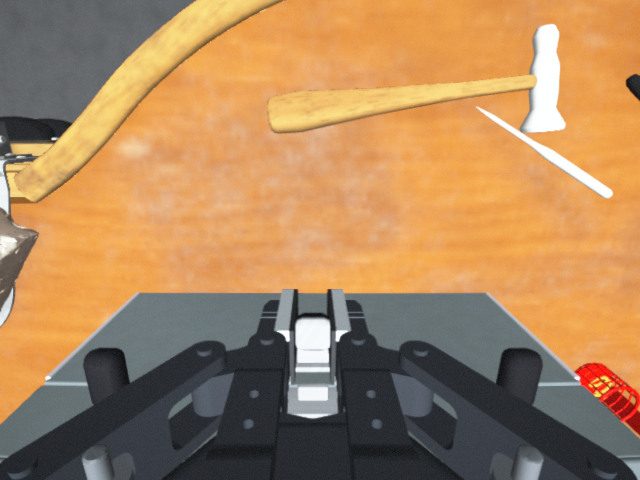

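Request:
move_arm --rows "0 0.6 -0.37 0 0 0 0; 0 0.65 -0.3 0 0 0 0; 0 0.65 -0.22 0 0 0 0; 0 0.6 -0.15 0 0 0 0; 0 0 0 0 0 0 0; 0 0 0 0 0 0 0"

```text
time_s: 45.95
eef_pos: [0.4881, -0.0564, 0.2015]
eef_rot: [-0.001, 0.704, 0.71, -0.0]
wrist_force: [-4.9, 4.9, -2.4]
opening: 0.153
```

Run:
```python
from h import *
st([-79,0,147])
```

```text
t 45.95 tcp [ 0.4881 -0.0564  0.2015] xyaw 90.47 zax [-0.001  0.    -1.   ] pinch dryer mm [-79.7  -0.8 147.6] F [-4.9  4.9 -2.4] op 0.153 q [-0.36  0.12  1.9   0.    1.12 -1.94]
shift tool cm [0.08 0.07 0.06] world tgt [ 0.4887 -0.0556  0.147 ]
```

Now I push toward the stop and watch the force.

Request:
move_arm --rows "0 0.1 -0.02 0 0 0 0; 0 0.1 -0.02 0 0 0 0; 0 0.1 0 0 0 0 0; 0 0.1 0 0 0 0 0; 0 0 0 0 0 0 0"

```text
time_s: 46.45
eef_pos: [0.4918, -0.0563, 0.2022]
eef_rot: [-0.001, 0.704, 0.71, -0.001]
wrist_force: [-7.6, 3.9, 0.8]
opening: 0.151
```

Run:
```python
from h import *
st([-79,0,147])
```

```text
t 46.45 tcp [ 0.4918 -0.0563  0.2022] xyaw 90.48 zax [-0.002  0.    -1.   ] pinch dryer mm [-76.1  -0.8 148.3] F [-7.6  3.9  0.8] op 0.151 q [-0.35  0.12  1.89 -0.    1.13 -1.93]
shift tool cm [ 0.08 -0.29  0.13] world tgt [ 0.4887 -0.0556  0.147 ]
```

Request:
move_arm --rows "0 0 0 0 0 0 0.4; 0 0 0 0 0 0 0.4; 0 0 0 0 0 0 0.4; 0 0 -2 0 0 0 0.4; 0 0 -3 0 0 0 0.4; 0 -2 0 0 0 0 0; 0 -2 0 0 0 0 0; 0 0 0 0 0 0 0; 0 0 0 0 0 0 0; 0 0 0 0 0 0 0"

```text
time_s: 47.45
eef_pos: [0.4531, -0.0572, 0.252]
eef_rot: [0.001, 0.704, 0.71, 0.0]
wrist_force: [-0.1, -0.0, 0.0]
opening: -0.0
```

Run:
```python
from h import *
st([-95,0,160])
c=cam('wrist');im=c['color'].copy()
for P in ([-84,7,160],[-84,-7,160],[-72,0,160],[-78,0,160],[-82,85,145],[-82,-85,145]):
    u=proj(c,dry(np.array([P])/1000))[0]; print(u); cv2.circle(im,tuple(np.int32(np.round(u))),1,(0,255,0),-1)
cv2.imwrite('pics/w33.png',im)
c=cam('scene'); cv2.imwrite('pics/s33.png',cv2.resize(c['color'][100:300,270:420],None,fx=3,fy=3))
```

```text
t 47.45 tcp [ 0.4531 -0.0572  0.252 ] xyaw 90.45 zax [ 0.001 -0.001 -1.   ] pinch dryer mm [-114.5   -1.4  198.1] F [-0.1 -0.   0. ] op -0.0 q [-0.39 -0.03  1.95  0.    1.23 -1.97]
shift tool cm [0.14 1.95 3.81] world tgt [ 0.4727 -0.0557  0.16  ]
[327.98696193 341.4966589 ]
[301.27328768 341.49249248]
[314.57099591 360.9021995 ]
[314.60056185 351.30124622]
[463.73617984 329.03316426]
[165.02881421 328.97632353]
```

View pics/w33.png

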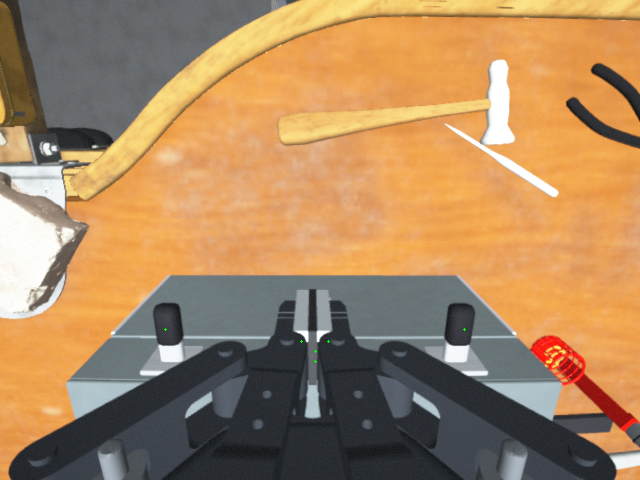

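View pics/s33.png

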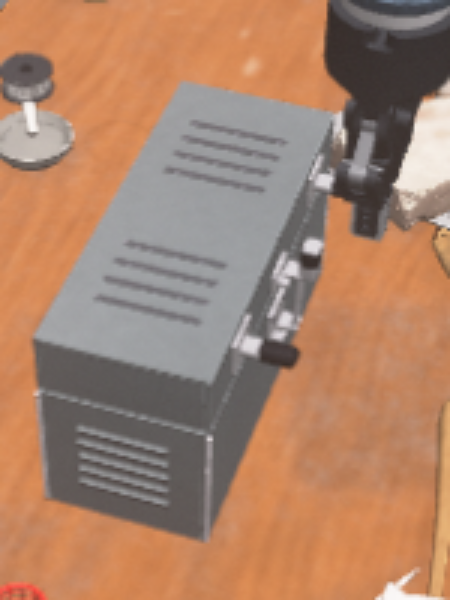

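Request:
move_arm --rows "0.1 0 1.5 0 0 0 0; 0 0 2 0 0 0 0; 0 0.6 0 0 0 0 0; 0 0.6 0 0 0 0 0; 0 0.3 0 0 0 0 0; 0 0.1 0 0 0 0 0; 0 0.1 0 0 0 0 0; 0 0 0 0 0 0 0"

```text
time_s: 48.35
eef_pos: [0.4694, -0.0558, 0.217]
eef_rot: [0.0, 0.704, 0.71, 0.0]
wrist_force: [0.2, 0.4, -0.5]
opening: -0.004
```

Run:
```python
from h import *
st()
```

```text
t 48.35 tcp [ 0.4694 -0.0558  0.217 ] xyaw 90.46 zax [ 0.001 -0.    -1.   ] pinch dryer mm [-9.830e+01 -1.000e-01  1.631e+02] F [ 0.2  0.4 -0.5] op -0.004 q [-0.37  0.05  1.94 -0.    1.15 -1.95]
```

Request:
move_arm --rows "0 0.1 0 0 0 0 0; 0 0.1 0 0 0 0 0; 0 0.1 0 0 0 0 0; 0 0.1 0 0 0 0 0; 0 0 0 0 0 0 0; 0 0 0 0 0 0 0"

```text
time_s: 48.95
eef_pos: [0.4732, -0.0558, 0.2166]
eef_rot: [0.0, 0.704, 0.71, 0.0]
wrist_force: [-0.8, 0.4, 0.9]
opening: 0.001
```

Run:
```python
from h import *
st()
```

```text
t 48.95 tcp [ 0.4732 -0.0558  0.2166] xyaw 90.46 zax [ 0.  0. -1.] pinch dryer mm [-9.450e+01 -1.000e-01  1.627e+02] F [-0.8  0.4  0.9] op 0.001 q [-0.37  0.06  1.93  0.    1.15 -1.95]
```

Request:
move_arm --rows "0 0.1 0 0 0 0 0; 0 0.1 0 0 0 0 0; 0 0.1 0 0 0 0 0; 0 0 0 0 0 0 0; 0 0 0 0 0 0 0"

```text
time_s: 49.45
eef_pos: [0.4748, -0.0557, 0.2164]
eef_rot: [-0.001, 0.704, 0.71, -0.001]
wrist_force: [-7.8, -0.8, 6.3]
opening: 0.001
```

Run:
```python
from h import *
st()
```

```text
t 49.45 tcp [ 0.4748 -0.0557  0.2164] xyaw 90.47 zax [-0.004  0.    -1.   ] pinch dryer mm [-93.1   0.  162.5] F [-7.8 -0.8  6.3] op 0.001 q [-0.37  0.07  1.92 -0.    1.15 -1.94]
```

Request:
move_arm --rows "0 0.1 0 0 0 0 0; 0 0.1 0 0 0 0 0; 0 0 0 0 0 0 0; 0 0 0 0 0 0 0"

```text
time_s: 49.85
eef_pos: [0.4754, -0.0556, 0.2162]
eef_rot: [-0.003, 0.704, 0.71, -0.003]
wrist_force: [-16.2, -0.4, 11.2]
opening: 0.001
```

Run:
```python
from h import *
st()
```

```text
t 49.85 tcp [ 0.4754 -0.0556  0.2162] xyaw 90.49 zax [-0.008  0.    -1.   ] pinch dryer mm [-9.270e+01  1.000e-01  1.623e+02] F [-16.2  -0.4  11.2] op 0.001 q [-0.36  0.07  1.92 -0.    1.16 -1.94]
```

A firm stop at 16 N (0.4 mm further): the hasp is fully closed. Backing off and doing the final checks.

Request:
move_arm --rows "0 -1 0 0 0 0 0; 0 -2 0 0 0 0 0; 0 -3 -2 0 0 0 0; 0 0 -4 0 0 0 0; 0 0 -4 0 0 0 0; 3.5 0 -4 0 0 0 0; 3.5 0 0 0 0 0 0; 3.5 0 0 0 0 0 0; 3.5 0 0 0 0 0 0; 3.5 0 0 0 0 0 0; 3.5 0 0 0 0 0 0; 3.5 0 0 0 0 0 0; 3.5 0 0 0 0 0 0; 3.5 0 0 0 0 0 0; 0 0 0 0 0 0 0; 0 0 0 0 0 0 0"

```text
time_s: 51.45
eef_pos: [0.4153, 0.2573, 0.354]
eef_rot: [0.0, 0.704, 0.711, -0.0]
wrist_force: [-0.1, -1.3, -0.6]
opening: 0.004
```

Run:
```python
from h import *
st()
c=cam('scene'); cv2.imwrite('pics/s40.png',cv2.resize(c['color'][100:400,240:450],None,fx=2,fy=2))
c=cam('top'); im=cv2.resize(c['color'][160:320,150:500],None,fx=2.2,fy=2.2)
for u in proj(c,dry(np.array([[-78,0,160],[-82,85,145],[-82,-85,145]])/1000)): cv2.circle(im,tuple(np.int32((u-[150,160])*2.2)),2,(0,255,0),-1)
cv2.imwrite('pics/t40.png',im)
cam('wrist','w40')
```

```text
t 51.45 tcp [0.4153 0.2573 0.354 ] xyaw 90.58 zax [-0. -0. -1.] pinch dryer mm [-150.1  313.4  300.1] F [-0.1 -1.3 -0.6] op 0.004 q [ 0.31 -0.06  1.76 -0.    1.44 -1.27]
```

View pics/s40.png

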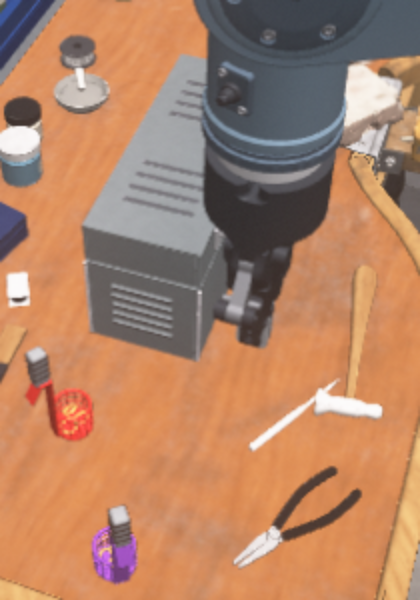

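View pics/t40.png

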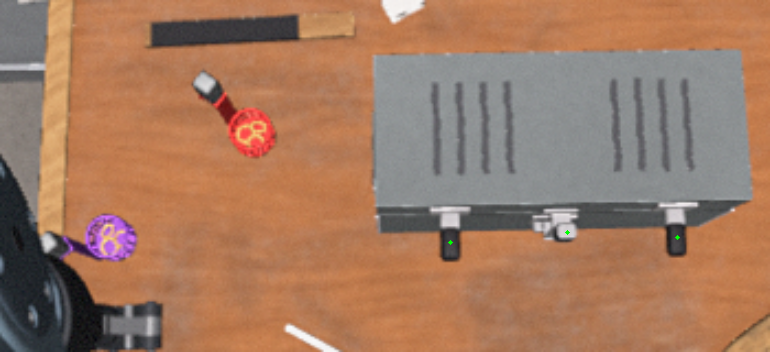

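The top view matches the starting one: lid shut, hasp lug over the catch at (565,232), look-alikes untouched, no silver basket left on the bench.

Run:
```python
from bench import ctrl
print(ctrl.hand_in())
```

```text
the job is handed in; nothing more can be done
None
```

The job is handed in. I swung the hasp off and opened the lid (about 1.7–1.8 rad). I hung the two silver baskets in bays -104 and +104, shut the lid and swung the hasp back over the catch, in about 51 s of robot time. No third silver basket was on the bench, so bay 0 stays free. The red and purple look-alikes were left alone.

**Last checks:**
- **Baskets:** both touched down at grip height 135 mm, as expected. Before the lid was closed, all four baskets could be seen hanging. I could not see inside again after that, but the lid closed without obstruction.
- **Lid:** it stopped firmly under 21 N pressed on the lug. While I was still gripping the lug, the height read about 6 mm below its shut position, probably the pads sliding, so I re-checked it with closed fingertips.
- **Hasp:** it stopped firmly under 16 N at the closed position. The final top view matches the starting one, with the arm clear.
- **Disagreements:** the rail appeared about 2 mm further from the robot than my model, and I corrected for that when hanging. The lid had settled to about 1.69 rad after I released it at 1.8, still past upright.

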